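# Put the mixed-up press parts back on their own plates

### The job

The four press parts are all on the wrong storage plates. Swap them round so that each stands upright in the middle of its own plate: the blue die block on the blue plate, the brass bushing on the yellow one, the steel punch on the white one and the black rubber pad on the red one. Use the empty open drawer to park a part while you swap, never set a part down on the bare bench, and leave the yellow oil bottle alone.

Things in the scene. Friction and masses are not known exactly. Their poses are not given: they have to be found in the camera images.
- die_block: blue-anodized aluminium die block, 56 mm (its x) by 44 mm (its y) by 32 mm tall, with an 18 mm round hole down its middle, about 0.2 kg. Origin at the centre of its underside, z up.
- bushing: plain brass guide bushing standing on end: a tube 44 mm in outer diameter with a 24 mm bore, 42 mm tall, about 0.36 kg. Origin at the centre of its underside, z up.
- punch: steel round punch standing upright on its head: the head (at the bottom) is 36 mm in diameter and 9 mm high, the shank above it is 24 mm in diameter from 10 to 60 mm height, then it narrows to a 16 mm nose; 76 mm tall in all, about 0.27 kg. Origin at the centre of its underside, z up.
- pad: squat black rubber stripper pad, a disc 52 mm in diameter and 30 mm tall, about 0.09 kg. Origin at the centre of its underside, z up.
- plate_blue: blue steel storage plate, 84 x 84 mm and 10 mm thick, flat top, screwed to the bench (does not move). Origin at the centre of its underside, on the bench: its top is 10 mm above the origin. z up, x and y along its edges. Home of the die block.
- plate_yellow: yellow steel storage plate, 84 x 84 mm and 10 mm thick, flat top, screwed to the bench (does not move). Origin at the centre of its underside, on the bench: its top is 10 mm above the origin. z up, x and y along its edges. Home of the brass bushing.
- plate_white: white steel storage plate, 84 x 84 mm and 10 mm thick, flat top, screwed to the bench (does not move). Origin at the centre of its underside, on the bench: its top is 10 mm above the origin. z up, x and y along its edges. Home of the punch.
- plate_red: red steel storage plate, 84 x 84 mm and 10 mm thick, flat top, screwed to the bench (does not move). Origin at the centre of its underside, on the bench: its top is 10 mm above the origin. z up, x and y along its edges. Home of the rubber pad.
- drawer_spot (a point): the parking spot: point on the floor surface of the open part of the steel drawer (floor about 22 mm above the bench, 198 mm wide in y, open for about 62 mm in x either side of this point; the drawer's rim walls stand 31 mm above its floor, the front panel on the robot side 40 mm (with a 15 mm deep pull lip), and the unit behind it is 75 mm tall; the drawer slides along x on ball slides and stays where it is unless pushed), z up. The drawer is empty.
- oil_bottle: yellow plastic oil bottle with a red cap, 52 mm in diameter, 130 mm tall, standing loose on the bench to the left of the drawer unit; to be left alone. Origin at the centre of its underside, z up.
Mind the look-alikes: they are no part of the job. There is more than one size of the bushing; the one meant has the size given above.

How it is judged:
On the way:
1. one of the four parts has been set down and let go in the open drawer (((z of die_block in the frame of drawer_spot between -0.006 and 0.006 m and x of die_block in the frame of drawer_spot between -0.06 and 0.06 m and y of die_block in the frame of drawer_spot between -0.095 and 0.095 m and linear speed of die_block below 0.02 m/s and contact force between die_block and the fingers below 0.1 N) or (z of bushing in the frame of drawer_spot between -0.006 and 0.006 m and x of bushing in the frame of drawer_spot between -0.06 and 0.06 m and y of bushing in the frame of drawer_spot between -0.095 and 0.095 m and linear speed of bushing below 0.02 m/s and contact force between bushing and the fingers below 0.1 N) or (z of punch in the frame of drawer_spot between -0.006 and 0.006 m and x of punch in the frame of drawer_spot between -0.06 and 0.06 m and y of punch in the frame of drawer_spot between -0.095 and 0.095 m and linear speed of punch below 0.02 m/s and contact force between punch and the fingers below 0.1 N) or (z of pad in the frame of drawer_spot between -0.006 and 0.006 m and x of pad in the frame of drawer_spot between -0.06 and 0.06 m and y of pad in the frame of drawer_spot between -0.095 and 0.095 m and linear speed of pad below 0.02 m/s and contact force between pad and the fingers below 0.1 N))), for 0.2 s.
At the end, for the whole second after the job is handed in: Each part stands upright (within 0.12 rad) and at rest on top of its own plate, its centre within 15 mm of the plate's centre: die block on blue, bushing on yellow, punch on white, rubber pad on red; the oil bottle stands within 30 mm of where it was (horizontal distance between die_block and plate_blue below 0.015 m and z of die_block in the frame of plate_blue between 0.006 and 0.014 m and angle between each of die_block, bushing, punch, pad's own z axis and vertical below 0.12 rad and linear speed of each of die_block, bushing, punch, pad below 0.02 m/s and angular speed of each of die_block, bushing, punch, pad below 0.3 rad/s and horizontal distance between bushing and plate_yellow below 0.015 m and z of bushing in the frame of plate_yellow between 0.006 and 0.014 m and horizontal distance between punch and plate_white below 0.015 m and z of punch in the frame of plate_white between 0.006 and 0.014 m and horizontal distance between pad and plate_red below 0.015 m and z of pad in the frame of plate_red between 0.006 and 0.014 m and distance of oil_bottle from where it was at the start of the episode below 0.03 m and angle between oil_bottle's own z axis and vertical below 0.2 rad); the robot touches nothing.
It fails at once if a part was set down on the bare bench (height (world z) of any of die_block, bushing, punch, pad below 0.005 m).
It fails at once if the oil bottle was shoved or knocked over (distance of oil_bottle from where it was at the start of the episode above 0.03 m or angle between oil_bottle's own z axis and vertical above 0.4 rad).
It also fails if it takes over 122 s, if anything falls off the work surface, if the arm or the gripper's body presses on something with over 40 N, if the wrist force passes 120 N, or if a joint passes its speed limit or range.

### The arm

A 6-joint arm with a two-finger parallel gripper is mounted at the origin on the work surface. World frame = base frame: x ahead of the robot, y to its left, z up, the work surface at z = 0. Lengths are in m, angles in rad, forces in N, time in s.
With the tool pointing down it reaches from about 0.35 to 0.8 m from the base axis. Payload 7.3 kg.
Tool frame: the origin (TCP) lies on the centre line of the jaws, within the pads' length; the fingertips stand robot.tcp_to_tips ahead of it and the grasp point (between the pads) lies 11 mm behind it (robot.tcp_to_tips is the distance from the TCP to the fingertips, in m); z points along the fingers, y is the direction in which the jaws open and shut (so a half turn about z gives the same grasp; the last joint's range is limited). The gripper opens to 85 mm and grips with 20 to 120 N. Pads are 22 mm wide; open, the fingers measure 114 mm over their backs; the gripper's body (76 mm by 85 mm) begins 54 mm behind the grasp point. The pads swing forward as they close: fully open they stand 13 mm farther back than shut.
Start: joints at [0.983, 0.342, 1.524, -0, 1.275, -0.146], TCP at [0.224, 0.475, 0.239] pointing down, gripper open.
Joint ranges: [-2.53, 2.53], [-0.77, 2.02], [0.04, 2.7], [-1, 4.14], [0.28, 2.66], [-3.11, 3.11]. Speed limits (rad/s): [2.57, 2.57, 3.14, 3.14, 3.14, 3.14].

### API

Orientations are given as a unit quaternion [w, x, y, z].
In Python, from cell import robot, vision gives the robot as it stands. The module is installed in compiled form; this text tells all that it offers.
- The arm moves only by the tool arm_command, never from a script. Its argument "targets" is a list of rows, each an object with "offset": the shift along the tool's x, y, z in cm, a list of three; "rotation": the turn, a rotation vector about the tool's x, y, z in degrees, a list of three; "hand": the opening, from 0 (shut) to 1 (fully open). In form: [{"offset": [dx, dy, dz], "rotation": [wx, wy, wz], "hand": hand}, ...]. A call has 1 to 12 rows; each row is the pose to reach, as a shift and turn from the pose commanded when the call began, along the tool's axes at that moment; what a row does not reach only later rows make up. A row lasts 1/12 s, in which the tool goes at most 41.7 mm and 7.16 degrees, less where a joint would pass 70% of its speed; a pose out of reach is approached as far as the arm can. A call with a gripper value outside its range is refused whole. The fingers move at their own pace and stop on an object; the grip force is fixed at half the most. Time passes only in rows, so rows that repeat a pose let the fingers close. It gives the time, the measured TCP pose, the force and the opening at its end, in the units of the state.
- robot.state(): the state, without advancing time (a new reading comes with each control period).
- vision.grab_frame(name): name is "side" or "top" or "wrist"; returns a dict with "pixels" (480x640x3 uint8, red, green, blue), "vfov" (degrees; the focal length in pixels is half the picture's height over the tangent of half this angle, whatever the lens; pixels are square), "cx", "cy" (the principal point, pixels), "pose" (4x4, takes a point from camera to world coordinates). Camera axes: x right, y down, z forward; pixel columns grow to the right and rows downward; lengths in m; the calibration is good to about 2 mm. A picture is of the moment at which its call begins. There is no depth.
- robot.job_done(): hands the job in, once; it reports no verdict.
The state is a dict: "time_s": time; "qpos": joint angles; "joint_vel": joint speeds; "effort": joint torques, N m; "tool_pos": TCP position; "tool_rot": TCP orientation; "contact_force": force on the tool from outside, world axes, zero at the start; "moment": the same for the moment, N m; "grip_width": finger opening in m.
Only numpy, scipy, OpenCV 4.12 (cv2) and the standard library are available. Lean on these libraries where they do the work, as an engineer would, in place of code of your own. Each camera call takes 0.05 s, during which the arm holds its last target. There are 200 camera calls.

## Working session

There is one attempt and no reset: what is moved stays moved. The work goes in short steps, Python scripts to look and compute and a tool call to move; the robot and the scene stay as the last step left them, time stands still between calls to the robot, and variables do not carry over. Pictures are saved under pics/ and viewed, about 12 in all and at most 16, crops included, and the job is handed in when it is done.

Besides the shell and the picture viewer there is one more tool, called after "Emit:" as name(argument=value, ...), one argument or row to a line, values as JSON. arm_command: Moves the arm, as the interface text tells. Its arguments: {"type":"object","properties":{"targets":{"type":"array"}},"required":["targets"]}

```bash
mkdir -p pics; python3 - <<'E'
from cell import robot, vision
import cv2
print(robot.state(), getattr(robot,'tcp_to_tips',None))
for n in ("top","side"):
    f=vision.grab_frame(n); cv2.imwrite(f"pics/{n}0.png",f["pixels"][:,:,::-1]); print(n,f["vfov"],f["cx"],f["cy"],f["pose"].round(4).tolist())
    f.keys()
E
```

```text
{'time_s': 0.0, 'qpos': array([ 9.82989497e-01,  3.42707014e-01,  1.52505567e+00,  5.89431266e-06,
        1.27539796e+00, -1.45998584e-01]), 'joint_vel': array([-0.00234464, -0.00057392,  0.00033349, -0.00087997, -0.00043024,
        0.00069007]), 'effort': array([ 1.85524063e-03, -4.33684731e+01, -2.46009564e+01,  1.93228533e-05,
        7.74314016e-03,  1.78738560e-05]), 'tool_pos': array([0.22422697, 0.4742588 , 0.23862062]), 'tool_rot': array([-2.83870053e-04,  2.19112637e-01,  9.75699256e-01, -7.30801914e-04]), 'contact_force': array([-0.04105119, -0.20003354,  0.14326304]), 'moment': array([ 0.07118085, -0.01350722, -0.0126649 ]), 'grip_width': 0.08560786660068768} 0.008
top 52.74298180314176 312.55260871521943 237.66967242427637 [[0.0283, -0.9873, 0.1561, 0.3429], [-0.9992, -0.0321, -0.0222, 0.0276], [0.027, -0.1554, -0.9875, 1.1229], [0.0, 0.0, 0.0, 1.0]]
side 44.22011208695428 316.4335528920222 243.93958958581342 [[-0.9891, -0.1017, 0.1068, 0.3982], [-0.1473, 0.7168, -0.6816, 0.8261], [-0.0073, -0.6899, -0.7239, 0.8857], [0.0, 0.0, 0.0, 1.0]]
```

View pics/top0.png

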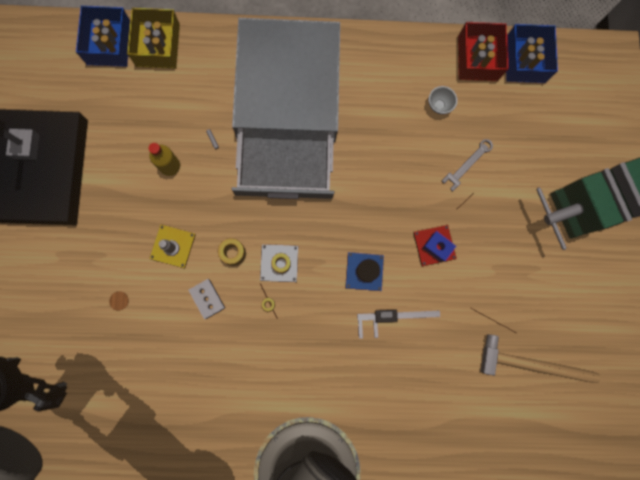

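View pics/side0.png

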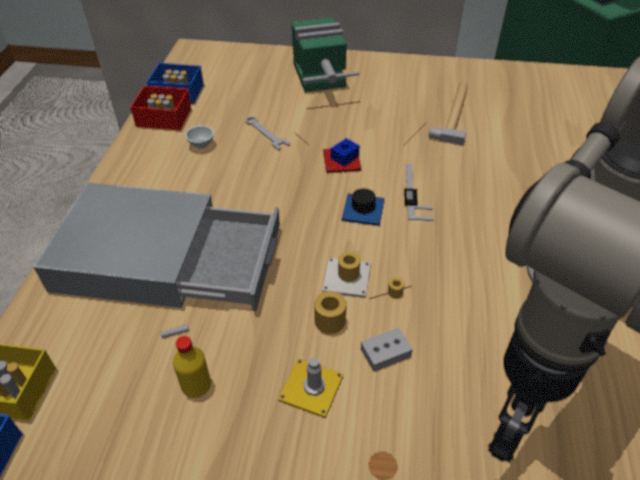

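The yellow plate carries the punch (170,246), the white plate the bushing (280,263), the blue plate the pad (367,270) and the red plate the die block (438,246). The ring at (232,252) is a larger decoy bushing. The drawer is around (285,160).

```bash
cat > h.py <<'E'
import numpy as np, cv2
from cell import robot, vision
def cam(n):
    f=vision.grab_frame(n); f["f"]=240/np.tan(np.radians(f["vfov"])/2); return f
def ray(f,uv,z):
    P=f["pose"]; d=P[:3,:3]@np.array([(uv[0]-f["cx"])/f["f"],(uv[1]-f["cy"])/f["f"],1]); o=P[:3,3]
    return (o+d*(z-o[2])/d[2])[:2]
def proj(f,p):
    P=f["pose"]; c=P[:3,:3].T@(np.array(p)-P[:3,3]); return c[:2]/c[2]*f["f"]+[f["cx"],f["cy"]]
E
python3 - <<'E'
from h import *
for n in("top","side"):
    f=cam(n); im=f["pixels"]; hsv=cv2.cvtColor(im,cv2.COLOR_RGB2HSV)
    R={"top":(130,200,480,300),"side":(270,130,400,430)}[n]
    roi=np.zeros(im.shape[:2],np.uint8); roi[R[1]:R[3],R[0]:R[2]]=255
    H,S,V=[hsv[...,i].astype(int) for i in range(3)]
    M={"red":((H<6)|(H>172))&(S>150)&(V>60),"blueplate":(H>100)&(H<116)&(S>120)&(V>50),"die":(H>=116)&(H<130)&(S>150),
       "yellowplate":(H>21)&(H<32)&(S>170)&(V>120),"brass":(H>15)&(H<28)&(S>140)&(V>70),"white":(S<45)&(V>140),"black":(V<45),"gray":(S<60)&(V>40)}
    for k,m in M.items():
        m=(m*255).astype(np.uint8)&roi
        cs=[c for c in cv2.findContours(m,cv2.RETR_EXTERNAL,cv2.CHAIN_APPROX_NONE)[0] if cv2.contourArea(c)>60]
        for c in cs:
            z={"die":.042,"brass":.052,"black":.04,"gray":.086}.get(k,.01)
            w=np.array([ray(f,p[0],z) for p in c])*1000
            r=cv2.minAreaRect(w.astype(np.float32)); px=cv2.boundingRect(c)
            print(n,k,px,"ctr",np.round(r[0],1),"size",np.round(r[1],1),"ang",round(r[2],1))
# enlarged crops
f=cam("top"); a=cv2.resize(f["pixels"][215:300,140:300],(800,425),interpolation=cv2.INTER_CUBIC)
cv2.imwrite("pics/c1.png",a[...,::-1])
E
```

```text
top red (415, 226, 37, 39) ctr [ 510.9 -283.1] size [80.  81.9] ang 13.8
top blueplate (347, 254, 35, 35) ctr [ 444.4 -119. ] size [76.7 76.5] ang 87.0
top die (427, 234, 26, 25) ctr [ 504.5 -285.7] size [50.2 38. ] ang 53.9
top yellowplate (152, 226, 42, 40) ctr [489.3 325.5] size [82.6 81.9] ang 76.5
top brass (218, 238, 27, 27) ctr [475.4 184.8] size [57.3 56.1] ang 47.6
top brass (149, 224, 46, 44) ctr [484.2 314.4] size [83.2 83. ] ang 76.2
top white (189, 280, 29, 20) ctr [380.9 247.9] size [50.9 47.1] ang 31.6
top white (261, 245, 37, 37) ctr [458.1  78.9] size [82.4 82.8] ang 89.4
top black (357, 260, 22, 22) ctr [ 443.6 -122.4] size [45.  49.9] ang 27.9
top gray (189, 279, 31, 21) ctr [378.5 231.3] size [50.4 48.6] ang 31.6
top gray (260, 245, 38, 37) ctr [449.7  75.7] size [77.7 79.1] ang 1.7
top gray (160, 240, 19, 15) ctr [479.6 311.2] size [40.8 27.3] ang 51.3
side red (324, 149, 37, 23) ctr [ 509.8 -281.3] size [79.7 84.4] ang 13.2
side blueplate (343, 195, 40, 29) ctr [ 443.5 -116.6] size [81.6 78.7] ang 87.7
side blueplate (332, 140, 26, 24) ctr [ 506. -312.] size [74
[... 280 characters left out ...]
365.5 128.9] size [18.2 45.1] ang 3.0
side brass (339, 253, 21, 28) ctr [451.9  89.6] size [38.  67.9] ang 7.0
side white (362, 328, 38, 35) ctr [369.8 226.3] size [73.4 49.1] ang 31.7
side white (323, 259, 47, 36) ctr [456.9  78.6] size [83.5 83.2] ang 89.3
side black (352, 190, 23, 23) ctr [ 443.6 -109.3] size [46.3 70.3] ang 4.6
side gray (304, 357, 21, 38) ctr [478.9 350.2] size [30.5 65.2] ang 9.3
side gray (361, 328, 39, 43) ctr [371.9 284.9] size [75.4 57.7] ang 31.8
side gray (323, 258, 47, 39) ctr [452.  144.4] size [81.1 77.3] ang 89.0
side gray (270, 207, 9, 57) ctr [600.   57.7] size [ 15.5 148.9] ang 11.6
side gray (270, 132, 20, 18) ctr [ 652.9 -235.4] size [33.8 66. ] ang 41.7
```

View pics/c1.png

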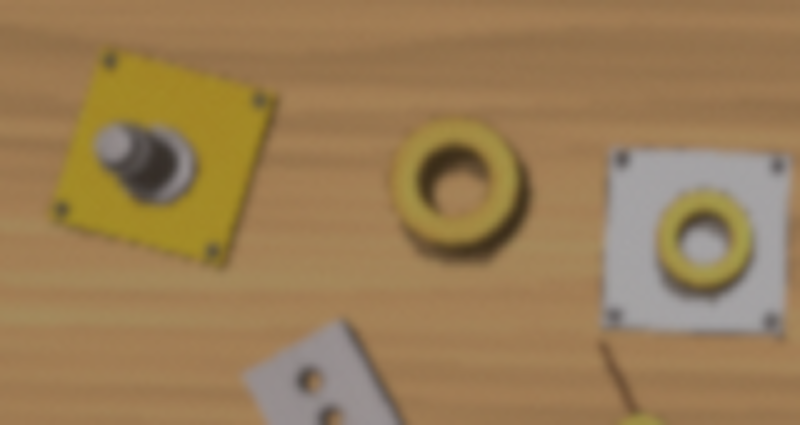

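Crop: the nose of the punch is at about (163.6,244), its head at (172.4,248), and the bushing ring's centre at (280.8,263.4).

```bash
python3 - <<'E'
from h import *
f=cam("top")
R=lambda u,z:np.round(ray(f,u,z)*1000,1)
print("bush",R((280.8,263.4),.052),"nose",R((163.6,244.2),.086),"head",R((172.4,248),.019),"padtop",R((367.5,270.5),.04))
im=f["pixels"]; hsv=cv2.cvtColor(im,cv2.COLOR_RGB2HSV).astype(int); H,S,V=hsv[...,0],hsv[...,1],hsv[...,2]
m=((H>=114)&(H<130)&(S>150)&(V>40)).astype(np.uint8)*255; m[:, :400]=0; m[:200]=0;m[300:]=0;m[:,480:]=0
c=max(cv2.findContours(m,0,1)[0],key=cv2.contourArea)
w=np.array([R(p[0],.042) for p in c],np.float32); print("die",cv2.boxPoints(cv2.minAreaRect(w)))
a=cv2.resize(im[120:205,225:345],(720,510),interpolation=cv2.INTER_CUBIC); b=cv2.resize(im[220:270,405:470],(650,500),interpolation=cv2.INTER_CUBIC)
o=np.zeros((510,1370,3),np.uint8); o[:,:720]=a; o[:500,720:]=b
cv2.imwrite("pics/c2.png",cv2.resize(o,(800,298))[...,::-1])
for y in(.0,):
  print([R(u,.022) for u in((286,130),(286,186),(243,160),(330,160))])
E
```

```text
bush [452.2  72.3] nose [482.3 323.6] head [483.2 322.1] padtop [ 443.5 -122.4]
die [[ 474.43173 -294.91193]
 [ 505.23712 -317.20752]
 [ 534.57495 -276.67194]
 [ 503.7696  -254.37634]]
[array([774.5,  73.5]), array([637.2,  68.4]), array([696.6, 171.7]), array([704.2, -33.1])]
```

View pics/c2.png

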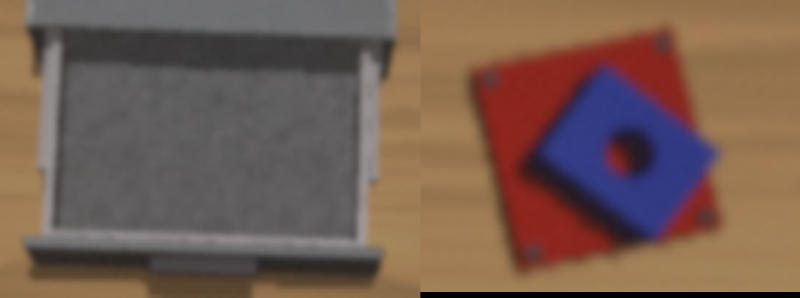

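```bash
python3 - <<'E'
from h import *
f=cam("top")
R=lambda u,z:np.round(ray(f,u,z)*1000,1)
print(R((285,128),.075),R((285,187.5),.062),R((242.7,155),.04),R((326.9,155),.04))
E
```

```text
[758.4  73.7] [623.   69.1] [702.8 170.7] [710.1 -24.6]
```

```bash
cat >> h.py <<'E'
from scipy.spatial.transform import Rotation as Ro
def rel(x,y,z,yaw):
    """offset (cm) and turn (deg) to TCP at x,y,z mm, pointing down, tool x at yaw deg"""
    s=robot.state(); q=s["tool_rot"]; A=Ro.from_quat([q[1],q[2],q[3],q[0]])
    B=Ro.from_euler("z",yaw,degrees=True)*Ro.from_euler("x",180,degrees=True)
    print("t",round(s["time_s"],2),"off",np.round(A.inv().apply(np.array([x,y,z])/1000-s["tool_pos"])*100,2),"rot",np.round((A.inv()*B).as_rotvec(degrees=True),2),
      "pos",np.round(s["tool_pos"]*1000,1),"w",round(s["grip_width"]*1000,1),"F",np.round(s["contact_force"],1))
E
python3 -c "
from h import *
rel(452.5,72.3,170,180)"
```

```text
t 0.35 off [-37.82 -26.61   6.92] rot [-2.000e-02 -0.000e+00 -2.531e+01] pos [224.4 474.6 239.2] w 85.6 F [-0.9 -0.5 -0.6]
```

Emit:
arm_command(
  targets=[
    {"offset": [-3, -2, 0], "rotation": [0, 0, -5], "hand": 1},
    {"offset": [-6, -4, 0.5], "rotation": [0, 0, -10], "hand": 1},
    {"offset": [-37.8, -26.6, 6.9], "rotation": [0, 0, -25.3], "hand": 1},
    {"offset": [-37.8, -26.6, 6.9], "rotation": [0, 0, -25.3], "hand": 1},
    {"offset": [-37.8, -26.6, 6.9], "rotation": [0, 0, -25.3], "hand": 1},
    {"offset": [-37.8, -26.6, 6.9], "rotation": [0, 0, -25.3], "hand": 1},
    {"offset": [-37.8, -26.6, 6.9], "rotation": [0, 0, -25.3], "hand": 1},
    {"offset": [-37.8, -26.6, 6.9], "rotation": [0, 0, -25.3], "hand": 1},
    {"offset": [-37.8, -26.6, 6.9], "rotation": [0, 0, -25.3], "hand": 1},
    {"offset": [-37.8, -26.6, 6.9], "rotation": [0, 0, -25.3], "hand": 1},
    {"offset": [-37.8, -26.6, 6.9], "rotation": [0, 0, -25.3], "hand": 1},
    {"offset": [-37.8, -26.6, 6.9], "rotation": [0, 0, -25.3], "hand": 1},
  ],
)

```text
time_s: 1.35
tool_pos: [0.4536, 0.0697, 0.17]
tool_rot: [0.0, 0.001, 1.0, -0.0]
contact_force: [1.1, 0.6, -0.0]
grip_width: 0.0854
```

Emit:
arm_command(
  targets=[
    {"offset": [0, 0, 0], "rotation": [0, 0, 0], "hand": 1},
    {"offset": [0, 0, 0], "rotation": [0, 0, 0], "hand": 1},
    {"offset": [0, 0, 0], "rotation": [0, 0, 0], "hand": 1},
    {"offset": [0, 0, 0], "rotation": [0, 0, 0], "hand": 1},
  ],
)

```text
time_s: 1.68
tool_pos: [0.452, 0.0734, 0.1705]
tool_rot: [0.0, -0.0, 1.0, 0.0]
contact_force: [0.6, 0.6, -0.3]
grip_width: 0.0854
```

```bash
python3 - <<'E'
from h import *
rel(452.5,72.3,170,180)
f=cam("wrist"); cv2.imwrite("pics/w1.png",f["pixels"][...,::-1]); print(f["pose"].round(3).tolist(),f["f"])
print(proj(f,[.4522,.0723,.052]))
E
```

```text
t 1.68 off [-0.05 -0.11  0.05] rot [0.02 0.   0.05] pos [452.   73.4 170.5] w 85.4 F [ 0.6  0.6 -0.3]
[[-0.001, 0.962, 0.273, 0.382], [1.0, 0.001, -0.0, 0.073], [-0.001, 0.273, -0.962, 0.306], [0.0, 0.0, 0.0, 1.0]] 360.58854266392603
[309.03852269 237.17992525]
```

View pics/w1.png

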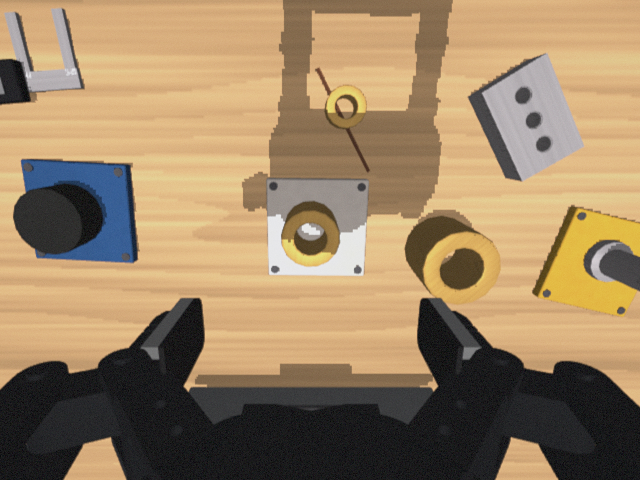

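Wrist view: the ring's top centre is at about (310,236) against a predicted (309,237), so the localisation is good. I'm going down on the bushing.

Emit:
arm_command(
  targets=[
    {"offset": [0, -0.1, 3], "rotation": [0, 0, 0], "hand": 1},
    {"offset": [0, -0.1, 6], "rotation": [0, 0, 0], "hand": 1},
    {"offset": [0, -0.1, 9], "rotation": [0, 0, 0], "hand": 1},
    {"offset": [0, -0.1, 11.5], "rotation": [0, 0, 0], "hand": 1},
    {"offset": [0, -0.1, 13.2], "rotation": [0, 0, 0], "hand": 1},
    {"offset": [0, -0.1, 14], "rotation": [0, 0, 0], "hand": 1},
    {"offset": [0, -0.1, 14], "rotation": [0, 0, 0], "hand": 1},
  ],
)

```text
time_s: 2.32
tool_pos: [0.4513, 0.0724, 0.0292]
tool_rot: [-0.001, -0.001, 1.0, 0.0]
contact_force: [-0.8, 0.3, 0.1]
grip_width: 0.085
```

Emit:
arm_command(
  targets=[
    {"offset": [0, 0, 0], "rotation": [0, 0, 0], "hand": 0.4},
    {"offset": [0, 0, 0], "rotation": [0, 0, 0], "hand": 0.4},
    {"offset": [0, 0, 0], "rotation": [0, 0, 0], "hand": 0.4},
    {"offset": [0, 0, 0], "rotation": [0, 0, 0], "hand": 0.4},
    {"offset": [0, 0, 0], "rotation": [0, 0, 0], "hand": 0.4},
    {"offset": [0, 0, 0], "rotation": [0, 0, 0], "hand": 0.4},
    {"offset": [0, 0, 0], "rotation": [0, 0, 0], "hand": 0.4},
    {"offset": [0, 0, 0], "rotation": [0, 0, 0], "hand": 0.4},
    {"offset": [0, 0, 0], "rotation": [0, 0, 0], "hand": 0.4},
  ],
)

```text
time_s: 3.07
tool_pos: [0.4533, 0.0718, 0.0319]
tool_rot: [0.001, 0.0, 1.0, 0.0]
contact_force: [-2.5, 1.7, 9.5]
grip_width: 0.0422
```

Emit:
arm_command(
  targets=[
    {"offset": [0, 0, 0], "rotation": [0, 0, 0], "hand": 0.2},
    {"offset": [0, 0, -1], "rotation": [0, 0, 0], "hand": 0.2},
    {"offset": [0, 0, -3], "rotation": [0, 0, 0], "hand": 0.2},
    {"offset": [0, 0, -6], "rotation": [0, 0, 0], "hand": 0.2},
    {"offset": [0, 0, -9], "rotation": [0, 0, 0], "hand": 0.2},
    {"offset": [0, 0, -12], "rotation": [0, 0, 0], "hand": 0.2},
    {"offset": [0, 0, -13], "rotation": [0, 0, 0], "hand": 0.2},
    {"offset": [0, 0, -13], "rotation": [0, 0, 0], "hand": 0.2},
  ],
)

```text
time_s: 3.73
tool_pos: [0.4539, 0.0715, 0.1634]
tool_rot: [0.003, 0.0, 1.0, 0.0]
contact_force: [0.7, -0.3, -3.7]
grip_width: 0.0421
```

```bash
python3 - <<'E'
from h import *
rel(692,72,160,180)
f=cam("wrist"); cv2.imwrite("pics/w2.png",cv2.resize(f["pixels"],(480,360))[...,::-1])
E
```

```text
t 3.73 off [-23.8    0.05   0.5 ] rot [ 0.    0.38 -0.01] pos [453.9  71.5 163.4] w 42.1 F [ 0.7 -0.3 -3.7]
```

View pics/w2.png

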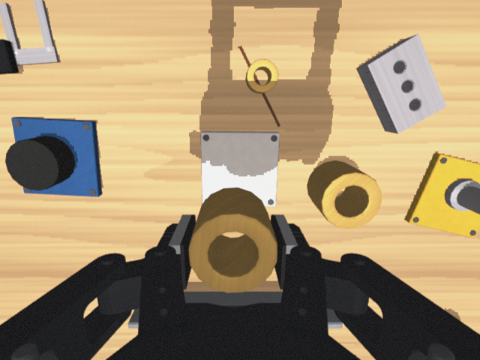

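The bushing is held, with the opening at 42 mm and a weight of about 3.7 N. I'm moving it to the drawer.

Emit:
arm_command(
  targets=[
    {"offset": [-2, 0, 0], "rotation": [0, 0, 0], "hand": 0.2},
    {"offset": [-5, 0, 0], "rotation": [0, 0, 0], "hand": 0.2},
    {"offset": [-8.5, 0, 0], "rotation": [0, 0, 0], "hand": 0.2},
    {"offset": [-12, 0, 0], "rotation": [0, 0, 0], "hand": 0.2},
    {"offset": [-15.5, 0, 0], "rotation": [0, 0, 0], "hand": 0.2},
    {"offset": [-19, 0, 0], "rotation": [0, 0, 0], "hand": 0.2},
    {"offset": [-22, 0, 0], "rotation": [0, 0, 0], "hand": 0.2},
    {"offset": [-23.9, 0, 0], "rotation": [0, 0, 0], "hand": 0.2},
    {"offset": [-23.9, 0, 1], "rotation": [0, 0, 0], "hand": 0.2},
    {"offset": [-23.9, 0, 4], "rotation": [0, 0, 0], "hand": 0.2},
    {"offset": [-23.9, 0, 7], "rotation": [0, 0, 0], "hand": 0.2},
    {"offset": [-23.9, 0, 9], "rotation": [0, 0, 0], "hand": 0.2},
  ],
)

```text
time_s: 4.78
tool_pos: [0.6881, 0.0715, 0.0645]
tool_rot: [-0.004, 0.0, 1.0, 0.0]
contact_force: [0.3, 0.0, -4.3]
grip_width: 0.0421
```

Emit:
arm_command(
  targets=[
    {"offset": [0, 0, 1], "rotation": [0, 0, 0], "hand": 0.2},
    {"offset": [0, 0, 1.7], "rotation": [0, 0, 0], "hand": 0.2},
    {"offset": [0, 0, 2], "rotation": [0, 0, 0], "hand": 0.2},
    {"offset": [0, 0, 2.2], "rotation": [0, 0, 0], "hand": 0.2},
    {"offset": [0, 0, 2.2], "rotation": [0, 0, 0], "hand": 0.2},
    {"offset": [0, 0, 2.2], "rotation": [0, 0, 0], "hand": 0.2},
  ],
)

```text
time_s: 5.28
tool_pos: [0.6922, 0.0715, 0.0497]
tool_rot: [0.001, 0.0, 1.0, 0.0]
contact_force: [-0.0, -0.3, -4.1]
grip_width: 0.0425
```

Emit:
arm_command(
  targets=[
    {"offset": [0, 0, 0.2], "rotation": [0, 0, 0], "hand": 0.2},
    {"offset": [0, 0, 0.4], "rotation": [0, 0, 0], "hand": 0.2},
    {"offset": [0, 0, 0.4], "rotation": [0, 0, 0], "hand": 0.2},
    {"offset": [0, 0, 0.4], "rotation": [0, 0, 0], "hand": 0.2},
  ],
)

```text
time_s: 5.62
tool_pos: [0.6914, 0.0715, 0.0443]
tool_rot: [-0.0, 0.0, 1.0, 0.0]
contact_force: [0.2, -0.3, -3.4]
grip_width: 0.0421
```

Emit:
arm_command(
  targets=[
    {"offset": [0, 0, 0.1], "rotation": [0, 0, 0], "hand": 0.2},
    {"offset": [0, 0, 0.2], "rotation": [0, 0, 0], "hand": 0.2},
    {"offset": [0, 0, 0.2], "rotation": [0, 0, 0], "hand": 0.2},
  ],
)

```text
time_s: 5.87
tool_pos: [0.6924, 0.0715, 0.044]
tool_rot: [0.001, 0.0, 1.0, 0.0]
contact_force: [-0.6, -0.1, 4.4]
grip_width: 0.042
```

Contact (the force went from -3.4 to +4.4 N). I'm releasing and going up.

Emit:
arm_command(
  targets=[
    {"offset": [0, 0, 0], "rotation": [0, 0, 0], "hand": 0.6},
    {"offset": [0, 0, 0], "rotation": [0, 0, 0], "hand": 0.8},
    {"offset": [0, 0, 0], "rotation": [0, 0, 0], "hand": 1},
    {"offset": [0, 0, 0], "rotation": [0, 0, 0], "hand": 1},
    {"offset": [0, 0, 0], "rotation": [0, 0, 0], "hand": 1},
    {"offset": [0, 0, -1], "rotation": [0, 0, 0], "hand": 1},
    {"offset": [0, 0, -4], "rotation": [0, 0, 0], "hand": 1},
    {"offset": [0, 0, -8], "rotation": [0, 0, 0], "hand": 1},
    {"offset": [0, 0, -12], "rotation": [0, 0, 0], "hand": 1},
    {"offset": [0, 0, -16], "rotation": [0, 0, 0], "hand": 1},
    {"offset": [0, 0, -16], "rotation": [0, 0, 0], "hand": 1},
  ],
)

```text
time_s: 6.78
tool_pos: [0.695, 0.0716, 0.2137]
tool_rot: [0.009, 0.0, 1.0, -0.0]
contact_force: [-0.8, 0.2, 1.8]
grip_width: 0.0856
```

```bash
python3 - <<'E'
from h import *
rel(483,322.5,200,180)
f=cam("wrist"); cv2.imwrite("pics/w3.png",cv2.resize(f["pixels"],(480,360))[...,::-1])
E
```

```text
t 6.78 off [21.23 25.09  1.01] rot [-0.    0.99 -0.01] pos [695.   71.6 213.7] w 85.6 F [-0.8  0.2  1.8]
```

View pics/w3.png

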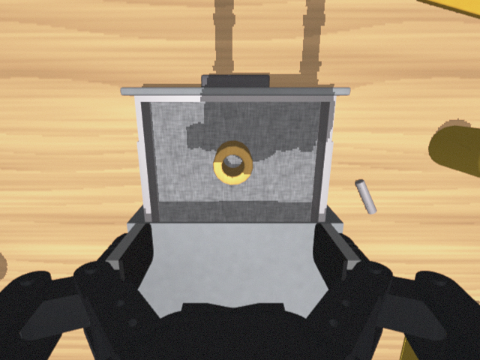

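The bushing stands at the middle of the drawer. Next is the punch.

Emit:
arm_command(
  targets=[
    {"offset": [1.5, 1.8, 0], "rotation": [0, 0, 0], "hand": 1},
    {"offset": [4, 4.8, 0], "rotation": [0, 0, 0], "hand": 1},
    {"offset": [6.5, 7.8, 0], "rotation": [0, 0, 0], "hand": 1},
    {"offset": [9, 10.8, 0], "rotation": [0, 0, 0], "hand": 1},
    {"offset": [11.5, 13.8, 0], "rotation": [0, 0, 0], "hand": 1},
    {"offset": [14, 16.8, 0], "rotation": [0, 0, 0], "hand": 1},
    {"offset": [16.5, 19.8, 0], "rotation": [0, 0, 0], "hand": 1},
    {"offset": [19, 22.8, 0], "rotation": [0, 0, 0], "hand": 1},
    {"offset": [20.9, 25.1, 0], "rotation": [0, 0, 0], "hand": 1},
    {"offset": [20.9, 25.1, 0], "rotation": [0, 0, 0], "hand": 1},
    {"offset": [20.9, 25.1, 0], "rotation": [0, 0, 0], "hand": 1},
    {"offset": [20.9, 25.1, 0], "rotation": [0, 0, 0], "hand": 1},
  ],
)

```text
time_s: 7.83
tool_pos: [0.4826, 0.3221, 0.2019]
tool_rot: [-0.0, -0.0, 1.0, -0.0]
contact_force: [0.4, -0.8, -0.4]
grip_width: 0.0854
```

```bash
python3 - <<'E'
from h import *
rel(483,322.5,40,180)
f=cam("wrist"); im=f["pixels"].copy()
for z in(.01,.019,.086): 
    p=proj(f,[.483,.3225,z]); print(z,p); cv2.circle(im,(int(p[0]),int(p[1])),3,(255,0,255),-1)
cv2.imwrite("pics/w4.png",cv2.resize(im,(480,360))[...,::-1])
E
```

```text
t 7.83 off [-0.04  0.05 16.19] rot [-0.04 -0.02  0.01] pos [482.6 322.1 201.9] w 85.4 F [ 0.4 -0.8 -0.4]
0.01 [311.24056664 216.31276994]
0.019 [311.24641656 218.40431093]
0.086 [311.30217049 238.33816798]
```

View pics/w4.png

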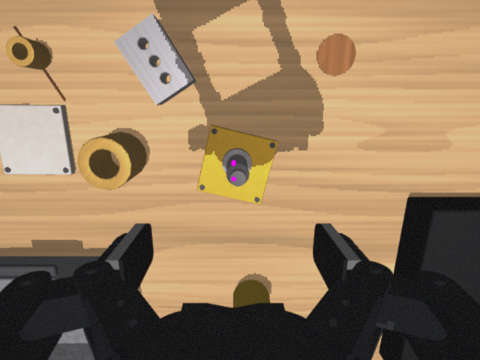

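Nose at about (317,237) in full-size pixels, so the punch is around 3 mm farther in +y. I'll descend with +0.3 cm in y.

Emit:
arm_command(
  targets=[
    {"offset": [0, 0.3, 2], "rotation": [0, 0, 0], "hand": 1},
    {"offset": [0, 0.3, 5], "rotation": [0, 0, 0], "hand": 1},
    {"offset": [0, 0.3, 8], "rotation": [0, 0, 0], "hand": 1},
    {"offset": [0, 0.3, 11], "rotation": [0, 0, 0], "hand": 1},
    {"offset": [0, 0.3, 14], "rotation": [0, 0, 0], "hand": 1},
    {"offset": [0, 0.3, 15.7], "rotation": [0, 0, 0], "hand": 1},
    {"offset": [0, 0.3, 16.2], "rotation": [0, 0, 0], "hand": 1},
    {"offset": [0, 0.3, 16.2], "rotation": [0, 0, 0], "hand": 1},
  ],
)

```text
time_s: 8.55
tool_pos: [0.4826, 0.3241, 0.0388]
tool_rot: [-0.001, 0.001, 1.0, -0.001]
contact_force: [0.3, 0.1, 0.2]
grip_width: 0.0852
```

Emit:
arm_command(
  targets=[
    {"offset": [0, 0, 0], "rotation": [0, 0, 0], "hand": 0.6},
    {"offset": [0, 0, 0], "rotation": [0, 0, 0], "hand": 0.5},
    {"offset": [0, 0, 0], "rotation": [0, 0, 0], "hand": 0.4},
    {"offset": [0, 0, 0], "rotation": [0, 0, 0], "hand": 0.3},
    {"offset": [0, 0, 0], "rotation": [0, 0, 0], "hand": 0.2},
    {"offset": [0, 0, 0], "rotation": [0, 0, 0], "hand": 0.1},
    {"offset": [0, 0, 0], "rotation": [0, 0, 0], "hand": 0.1},
    {"offset": [0, 0, 0], "rotation": [0, 0, 0], "hand": 0.1},
    {"offset": [0, 0, 0], "rotation": [0, 0, 0], "hand": 0.1},
  ],
)

```text
time_s: 9.3
tool_pos: [0.4829, 0.3258, 0.0413]
tool_rot: [0.001, -0.0, 1.0, 0.0]
contact_force: [-0.9, -0.3, 4.6]
grip_width: 0.0226
```

Emit:
arm_command(
  targets=[
    {"offset": [0, 0, 0], "rotation": [0, 0, 0], "hand": 0.1},
    {"offset": [0, 0, -1], "rotation": [0, 0, 0], "hand": 0.1},
    {"offset": [0, 0, -3], "rotation": [0, 0, 0], "hand": 0.1},
    {"offset": [0, 0, -6], "rotation": [0, 0, 0], "hand": 0.1},
    {"offset": [0, 0, -9], "rotation": [0, 0, 0], "hand": 0.1},
    {"offset": [0, 0, -12], "rotation": [0, 0, 0], "hand": 0.1},
    {"offset": [0, 0, -14], "rotation": [0, 0, 0], "hand": 0.1},
    {"offset": [0, 0, -14], "rotation": [0, 0, 0], "hand": 0.1},
    {"offset": [0, 0, -14], "rotation": [0, 0, 0], "hand": 0.1},
  ],
)

```text
time_s: 10.05
tool_pos: [0.4826, 0.3257, 0.1812]
tool_rot: [0.001, 0.0, 1.0, 0.0]
contact_force: [0.3, 0.6, -2.9]
grip_width: 0.023
```

```bash
python3 - <<'E'
from h import *
rel(457.5,79,180,180)
f=cam("wrist"); im=f["pixels"]
cv2.imwrite("pics/w5.png",cv2.resize(im,(480,360))[...,::-1])
E
```

```text
t 10.05 off [  2.5  -24.67   0.09] rot [ 0.05  0.09 -0.01] pos [482.6 325.7 181.2] w 23.0 F [ 0.3  0.6 -2.9]
```

View pics/w5.png

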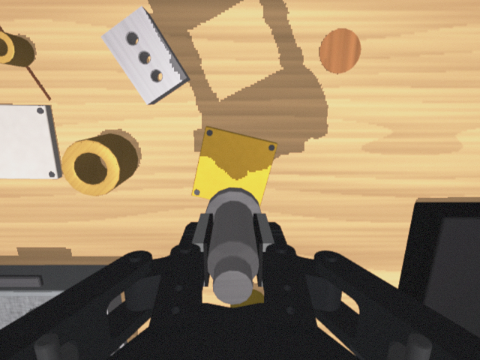

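The punch is held upright. I'm moving it to the white plate.

Emit:
arm_command(
  targets=[
    {"offset": [0.2, -2, 0], "rotation": [0, 0, 0], "hand": 0.1},
    {"offset": [0.5, -5, 0], "rotation": [0, 0, 0], "hand": 0.1},
    {"offset": [0.8, -8, 0], "rotation": [0, 0, 0], "hand": 0.1},
    {"offset": [1.1, -11, 0], "rotation": [0, 0, 0], "hand": 0.1},
    {"offset": [1.4, -14, 0], "rotation": [0, 0, 0], "hand": 0.1},
    {"offset": [1.7, -17, 0], "rotation": [0, 0, 0], "hand": 0.1},
    {"offset": [2, -20, 0], "rotation": [0, 0, 0], "hand": 0.1},
    {"offset": [2.3, -22.5, 0], "rotation": [0, 0, 0], "hand": 0.1},
    {"offset": [2.5, -24.2, 0], "rotation": [0, 0, 0], "hand": 0.1},
    {"offset": [2.5, -24.6, 0], "rotation": [0, 0, 0], "hand": 0.1},
    {"offset": [2.5, -24.6, 0], "rotation": [0, 0, 0], "hand": 0.1},
    {"offset": [2.5, -24.6, 0], "rotation": [0, 0, 0], "hand": 0.1},
  ],
)

```text
time_s: 11.1
tool_pos: [0.457, 0.0799, 0.1794]
tool_rot: [-0.001, 0.0, 1.0, 0.0]
contact_force: [0.1, 0.4, -2.1]
grip_width: 0.0226
```

Emit:
arm_command(
  targets=[
    {"offset": [0, 0, 2], "rotation": [0, 0, 0], "hand": 0.1},
    {"offset": [0, 0, 5], "rotation": [0, 0, 0], "hand": 0.1},
    {"offset": [0, 0, 8], "rotation": [0, 0, 0], "hand": 0.1},
    {"offset": [0, 0, 11], "rotation": [0, 0, 0], "hand": 0.1},
    {"offset": [0, 0, 12.8], "rotation": [0, 0, 0], "hand": 0.1},
    {"offset": [0, 0, 13.5], "rotation": [0, 0, 0], "hand": 0.1},
    {"offset": [0, 0, 13.5], "rotation": [0, 0, 0], "hand": 0.1},
    {"offset": [0, 0, 13.5], "rotation": [0, 0, 0], "hand": 0.1},
  ],
)

```text
time_s: 11.77
tool_pos: [0.4578, 0.0802, 0.0456]
tool_rot: [0.0, -0.0, 1.0, 0.0]
contact_force: [0.4, 0.3, -2.3]
grip_width: 0.0226
```

Emit:
arm_command(
  targets=[
    {"offset": [0, 0, 0.2], "rotation": [0, 0, 0], "hand": 0.1},
    {"offset": [0, 0, 0.4], "rotation": [0, 0, 0], "hand": 0.1},
    {"offset": [0, 0, 0.4], "rotation": [0, 0, 0], "hand": 0.1},
    {"offset": [0, 0, 0.4], "rotation": [0, 0, 0], "hand": 0.1},
  ],
)

```text
time_s: 12.1
tool_pos: [0.4578, 0.0795, 0.0419]
tool_rot: [0.001, 0.0, 1.0, 0.0]
contact_force: [-0.6, 0.2, -2.2]
grip_width: 0.0222
```

Emit:
arm_command(
  targets=[
    {"offset": [0, 0, 0.1], "rotation": [0, 0, 0], "hand": 0.1},
    {"offset": [0, 0, 0.2], "rotation": [0, 0, 0], "hand": 0.1},
    {"offset": [0, 0, 0.2], "rotation": [0, 0, 0], "hand": 0.1},
  ],
)

```text
time_s: 12.35
tool_pos: [0.458, 0.0796, 0.0412]
tool_rot: [0.001, 0.0, 1.0, 0.0]
contact_force: [-4.9, 0.5, 17.5]
grip_width: 0.0226
```

Emit:
arm_command(
  targets=[
    {"offset": [0, 0, -0.1], "rotation": [0, 0, 0], "hand": 0.1},
    {"offset": [0, 0, -0.1], "rotation": [0, 0, 0], "hand": 0.35},
    {"offset": [0, 0, -0.1], "rotation": [0, 0, 0], "hand": 0.6},
    {"offset": [0, 0, -0.1], "rotation": [0, 0, 0], "hand": 1},
    {"offset": [0, 0, -0.1], "rotation": [0, 0, 0], "hand": 1},
    {"offset": [0, 0, -0.1], "rotation": [0, 0, 0], "hand": 1},
    {"offset": [0, 0, -1.5], "rotation": [0, 0, 0], "hand": 1},
    {"offset": [0, 0, -4.5], "rotation": [0, 0, 0], "hand": 1},
    {"offset": [0, 0, -8], "rotation": [0, 0, 0], "hand": 1},
    {"offset": [0, 0, -12], "rotation": [0, 0, 0], "hand": 1},
    {"offset": [0, 0, -15], "rotation": [0, 0, 0], "hand": 1},
    {"offset": [0, 0, -15], "rotation": [0, 0, 0], "hand": 1},
  ],
)

```text
time_s: 13.35
tool_pos: [0.4606, 0.0796, 0.1951]
tool_rot: [0.006, 0.0, 1.0, 0.0]
contact_force: [0.6, 0.6, 0.4]
grip_width: 0.0853
```

```bash
python3 - <<'E'
from h import *
rel(692,71.8,190,180)
f=cam("wrist"); im=f["pixels"]
for z in(.01,.086): print(proj(f,[.4575,.079,z]))
cv2.imwrite("pics/w6.png",im[120:360,160:480][...,::-1])
E
```

```text
t 13.35 off [-23.13  -0.78   0.78] rot [ 0.01  0.65 -0.  ] pos [460.6  79.6 195.1] w 85.3 F [0.6 0.6 0.4]
[309.9406252  211.79917591]
[309.71772203 234.44569045]
```

View pics/w6.png

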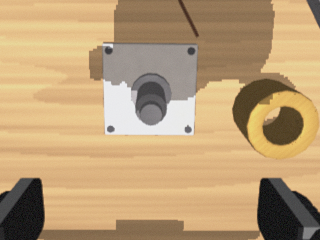

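The punch stands upright: its head is at about (151,93) in the crop, with the plate centre at about (150,88). I'll fetch the bushing from the drawer.

Emit:
arm_command(
  targets=[
    {"offset": [-2, 0, 0], "rotation": [0, 0, 0], "hand": 1},
    {"offset": [-5, -0.2, 0], "rotation": [0, 0, 0], "hand": 1},
    {"offset": [-8.5, -0.3, 0], "rotation": [0, 0, 0], "hand": 1},
    {"offset": [-12, -0.4, 0], "rotation": [0, 0, 0], "hand": 1},
    {"offset": [-15.5, -0.5, 0], "rotation": [0, 0, 0], "hand": 1},
    {"offset": [-19, -0.6, 0], "rotation": [0, 0, 0], "hand": 1},
    {"offset": [-22, -0.8, 0], "rotation": [0, 0, 0], "hand": 1},
    {"offset": [-23.4, -0.8, 0], "rotation": [0, 0, 0], "hand": 1},
    {"offset": [-23.4, -0.8, 0], "rotation": [0, 0, 0], "hand": 1},
    {"offset": [-23.4, -0.8, 2], "rotation": [0, 0, 0], "hand": 1},
    {"offset": [-23.4, -0.8, 5], "rotation": [0, 0, 0], "hand": 1},
    {"offset": [-23.4, -0.8, 8], "rotation": [0, 0, 0], "hand": 1},
  ],
)

```text
time_s: 14.4
tool_pos: [0.6905, 0.0716, 0.108]
tool_rot: [-0.0, 0.0, 1.0, 0.0]
contact_force: [1.0, -0.1, -1.2]
grip_width: 0.085
```

Emit:
arm_command(
  targets=[
    {"offset": [0, 0, 0], "rotation": [0, 0, 0], "hand": 1},
    {"offset": [0, 0, 0], "rotation": [0, 0, 0], "hand": 1},
    {"offset": [0, 0, 0], "rotation": [0, 0, 0], "hand": 1},
  ],
)

```text
time_s: 14.65
tool_pos: [0.6917, 0.0716, 0.1107]
tool_rot: [0.001, 0.0, 1.0, 0.0]
contact_force: [0.1, -0.4, 0.8]
grip_width: 0.0853
```

Emit:
arm_command(
  targets=[
    {"offset": [0, 0, 2.5], "rotation": [0, 0, 0], "hand": 1},
    {"offset": [0, 0, 5], "rotation": [0, 0, 0], "hand": 1},
    {"offset": [0, 0, 6.3], "rotation": [0, 0, 0], "hand": 1},
    {"offset": [0, 0, 6.7], "rotation": [0, 0, 0], "hand": 1},
    {"offset": [0, 0, 6.7], "rotation": [0, 0, 0], "hand": 0.8},
    {"offset": [0, 0, 6.7], "rotation": [0, 0, 0], "hand": 0.6},
    {"offset": [0, 0, 6.7], "rotation": [0, 0, 0], "hand": 0.4},
    {"offset": [0, 0, 6.7], "rotation": [0, 0, 0], "hand": 0.2},
    {"offset": [0, 0, 6.7], "rotation": [0, 0, 0], "hand": 0.2},
    {"offset": [0, 0, 6.7], "rotation": [0, 0, 0], "hand": 0.2},
    {"offset": [0, 0, 6.7], "rotation": [0, 0, 0], "hand": 0.2},
    {"offset": [0, 0, 6.7], "rotation": [0, 0, 0], "hand": 0.2},
  ],
)

```text
time_s: 15.65
tool_pos: [0.6928, 0.0715, 0.0447]
tool_rot: [0.002, 0.0, 1.0, -0.0]
contact_force: [-0.2, 0.2, 6.8]
grip_width: 0.0425
```

Emit:
arm_command(
  targets=[
    {"offset": [0, 0, 0], "rotation": [0, 0, 0], "hand": 0.2},
    {"offset": [0, 0, -1], "rotation": [0, 0, 0], "hand": 0.2},
    {"offset": [0, 0, -3], "rotation": [0, 0, 0], "hand": 0.2},
    {"offset": [0, 0, -6], "rotation": [0, 0, 0], "hand": 0.2},
    {"offset": [0, 0, -9], "rotation": [0, 0, 0], "hand": 0.2},
    {"offset": [0, 0, -12], "rotation": [0, 0, 0], "hand": 0.2},
    {"offset": [0, 0, -14], "rotation": [0, 0, 0], "hand": 0.2},
    {"offset": [0, 0, -14], "rotation": [0, 0, 0], "hand": 0.2},
    {"offset": [0, 0, -14], "rotation": [0, 0, 0], "hand": 0.2},
  ],
)

```text
time_s: 16.4
tool_pos: [0.6915, 0.0715, 0.1831]
tool_rot: [0.001, 0.0, 1.0, 0.0]
contact_force: [-0.9, 0.8, -4.7]
grip_width: 0.0421
```

```bash
python3 -c "
from h import *
rel(489,326,184,180)"
```

```text
t 16.4 off [20.26 25.44 -0.12] rot [ 0.01  0.1  -0.01] pos [691.5  71.5 183.1] w 42.1 F [-0.9  0.8 -4.7]
```

Emit:
arm_command(
  targets=[
    {"offset": [1.5, 1.9, 0], "rotation": [0, 0, 0], "hand": 0.2},
    {"offset": [4, 5, 0], "rotation": [0, 0, 0], "hand": 0.2},
    {"offset": [6.5, 8.1, 0], "rotation": [0, 0, 0], "hand": 0.2},
    {"offset": [9, 11.3, 0], "rotation": [0, 0, 0], "hand": 0.2},
    {"offset": [11.5, 14.4, 0], "rotation": [0, 0, 0], "hand": 0.2},
    {"offset": [14, 17.5, 0], "rotation": [0, 0, 0], "hand": 0.2},
    {"offset": [16.5, 20.7, 0], "rotation": [0, 0, 0], "hand": 0.2},
    {"offset": [18.7, 23.5, 0], "rotation": [0, 0, 0], "hand": 0.2},
    {"offset": [20.2, 25.4, 0], "rotation": [0, 0, 0], "hand": 0.2},
    {"offset": [20.2, 25.4, 0], "rotation": [0, 0, 0], "hand": 0.2},
    {"offset": [20.2, 25.4, 2], "rotation": [0, 0, 0], "hand": 0.2},
    {"offset": [20.2, 25.4, 5], "rotation": [0, 0, 0], "hand": 0.2},
  ],
)

```text
time_s: 17.4
tool_pos: [0.49, 0.3262, 0.1326]
tool_rot: [0.002, -0.001, 1.0, 0.001]
contact_force: [1.1, 0.4, -3.7]
grip_width: 0.0425
```

Emit:
arm_command(
  targets=[
    {"offset": [0, 0, 3], "rotation": [0, 0, 0], "hand": 0.2},
    {"offset": [0, 0, 6], "rotation": [0, 0, 0], "hand": 0.2},
    {"offset": [0, 0, 8.5], "rotation": [0, 0, 0], "hand": 0.2},
    {"offset": [0, 0, 9.5], "rotation": [0, 0, 0], "hand": 0.2},
    {"offset": [0, 0, 9.5], "rotation": [0, 0, 0], "hand": 0.2},
    {"offset": [0, 0, 9.5], "rotation": [0, 0, 0], "hand": 0.2},
    {"offset": [0, 0, 9.5], "rotation": [0, 0, 0], "hand": 0.2},
  ],
)

```text
time_s: 17.98
tool_pos: [0.4896, 0.3252, 0.0371]
tool_rot: [-0.0, 0.0, 1.0, -0.0]
contact_force: [-0.7, 0.6, -1.7]
grip_width: 0.0419
```

Emit:
arm_command(
  targets=[
    {"offset": [0, 0, 0.2], "rotation": [0, 0, 0], "hand": 0.2},
    {"offset": [0, 0, 0.4], "rotation": [0, 0, 0], "hand": 0.2},
    {"offset": [0, 0, 0.4], "rotation": [0, 0, 0], "hand": 0.2},
    {"offset": [0, 0, 0.4], "rotation": [0, 0, 0], "hand": 0.2},
  ],
)

```text
time_s: 18.32
tool_pos: [0.4894, 0.3255, 0.0333]
tool_rot: [-0.0, 0.0, 1.0, 0.0]
contact_force: [-0.6, 0.1, -3.1]
grip_width: 0.0419
```

Emit:
arm_command(
  targets=[
    {"offset": [0, 0, 0.1], "rotation": [0, 0, 0], "hand": 0.2},
    {"offset": [0, 0, 0.1], "rotation": [0, 0, 0], "hand": 0.2},
    {"offset": [0, 0, 0.1], "rotation": [0, 0, 0], "hand": 0.2},
  ],
)

```text
time_s: 18.57
tool_pos: [0.4896, 0.3257, 0.0326]
tool_rot: [0.0, 0.0, 1.0, 0.0]
contact_force: [-0.8, -0.3, -0.7]
grip_width: 0.042
```

Emit:
arm_command(
  targets=[
    {"offset": [0, 0, 0.1], "rotation": [0, 0, 0], "hand": 0.2},
    {"offset": [0, 0, 0.1], "rotation": [0, 0, 0], "hand": 0.6},
    {"offset": [0, 0, 0.1], "rotation": [0, 0, 0], "hand": 0.8},
    {"offset": [0, 0, 0.1], "rotation": [0, 0, 0], "hand": 1},
    {"offset": [0, 0, 0], "rotation": [0, 0, 0], "hand": 1},
    {"offset": [0, 0, 0], "rotation": [0, 0, 0], "hand": 1},
    {"offset": [0, 0, -1.5], "rotation": [0, 0, 0], "hand": 1},
    {"offset": [0, 0, -4.5], "rotation": [0, 0, 0], "hand": 1},
    {"offset": [0, 0, -8], "rotation": [0, 0, 0], "hand": 1},
    {"offset": [0, 0, -12], "rotation": [0, 0, 0], "hand": 1},
    {"offset": [0, 0, -15], "rotation": [0, 0, 0], "hand": 1},
    {"offset": [0, 0, -15], "rotation": [0, 0, 0], "hand": 1},
  ],
)

```text
time_s: 19.57
tool_pos: [0.4925, 0.3271, 0.1896]
tool_rot: [0.006, 0.0, 1.0, 0.003]
contact_force: [1.2, 1.0, -0.6]
grip_width: 0.0854
```

```bash
python3 - <<'E'
from h import *
rel(444,-121.5,180,180)
f=cam("wrist"); im=f["pixels"]
cv2.imwrite("pics/w7.png",im[120:360,160:480][...,::-1])
E
```

```text
t 19.57 off [  4.85 -44.86   0.65] rot [ 0.33  0.66 -0.01] pos [492.5 327.1 189.6] w 85.4 F [ 1.2  1.  -0.6]
```

View pics/w7.png

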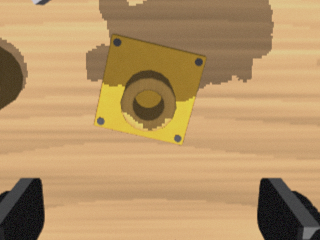

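The bushing is centred on the yellow plate. Next is the pad.

Emit:
arm_command(
  targets=[
    {"offset": [0.2, -2, 0], "rotation": [0, 0, 0], "hand": 1},
    {"offset": [0.6, -6, 0], "rotation": [0, 0, 0], "hand": 1},
    {"offset": [1, -10, 0], "rotation": [0, 0, 0], "hand": 1},
    {"offset": [1.4, -14, 0], "rotation": [0, 0, 0], "hand": 1},
    {"offset": [1.8, -18, 0], "rotation": [0, 0, 0], "hand": 1},
    {"offset": [2.2, -22, 0], "rotation": [0, 0, 0], "hand": 1},
    {"offset": [2.6, -26, 0], "rotation": [0, 0, 0], "hand": 1},
    {"offset": [3, -30, 0], "rotation": [0, 0, 0], "hand": 1},
    {"offset": [3.4, -34, 0], "rotation": [0, 0, 0], "hand": 1},
    {"offset": [3.8, -38, 0], "rotation": [0, 0, 0], "hand": 1},
    {"offset": [4.2, -42, 0], "rotation": [0, 0, 0], "hand": 1},
    {"offset": [4.5, -44.7, 0], "rotation": [0, 0, 0], "hand": 1},
  ],
)

```text
time_s: 20.62
tool_pos: [0.4432, -0.1242, 0.1811]
tool_rot: [-0.001, 0.001, 1.0, 0.0]
contact_force: [1.2, -0.4, -0.3]
grip_width: 0.0851
```

Emit:
arm_command(
  targets=[
    {"offset": [0, 0, 0], "rotation": [0, 0, 0], "hand": 1},
    {"offset": [0, 0, 0], "rotation": [0, 0, 0], "hand": 1},
    {"offset": [0, 0, 0], "rotation": [0, 0, 0], "hand": 1},
    {"offset": [0, 0, 0], "rotation": [0, 0, 0], "hand": 1},
  ],
)

```text
time_s: 20.95
tool_pos: [0.4441, -0.1204, 0.1817]
tool_rot: [-0.001, -0.0, 1.0, 0.0]
contact_force: [1.1, 0.4, 0.8]
grip_width: 0.0855
```

```bash
python3 - <<'E'
from h import *
rel(444,-121.5,24.5,180)
f=cam("wrist"); im=f["pixels"]
hsv=cv2.cvtColor(im,cv2.COLOR_RGB2HSV)
m=((hsv[...,2]<60)).astype(np.uint8)*255; m[300:]=0; m[:,:250]=0;m[:,400:]=0; 
c=max(cv2.findContours(m,0,1)[0],key=cv2.contourArea); print(cv2.boundingRect(c),"pred top centre",proj(f,[.444,-.1215,.04]))
cv2.imwrite("pics/w8.png",im[120:360,160:480][...,::-1])
E
```

```text
t 20.95 off [-1.000e-02 -1.300e-01  1.572e+01] rot [ 0.05 -0.07  0.05] pos [ 444.1 -120.4  181.7] w 85.5 F [1.1 0.4 0.8]
(273, 192, 64, 67) pred top centre [309.09071277 229.14888977]
```

View pics/w8.png

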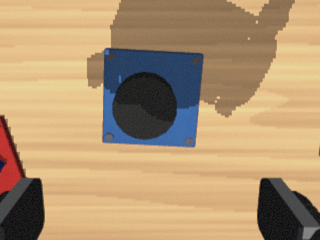

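The pad's top centre is at about (305,226), around 3 mm towards -y of the prediction. I'll descend with that correction.

Emit:
arm_command(
  targets=[
    {"offset": [0.1, -0.3, 2], "rotation": [0, 0, 0], "hand": 1},
    {"offset": [0.1, -0.3, 5], "rotation": [0, 0, 0], "hand": 1},
    {"offset": [0.1, -0.3, 8], "rotation": [0, 0, 0], "hand": 1},
    {"offset": [0.1, -0.3, 11], "rotation": [0, 0, 0], "hand": 1},
    {"offset": [0.1, -0.3, 14], "rotation": [0, 0, 0], "hand": 1},
    {"offset": [0.1, -0.3, 15.3], "rotation": [0, 0, 0], "hand": 1},
    {"offset": [0.1, -0.3, 15.6], "rotation": [0, 0, 0], "hand": 1},
    {"offset": [0.1, -0.3, 15.6], "rotation": [0, 0, 0], "hand": 1},
  ],
)

```text
time_s: 21.67
tool_pos: [0.4431, -0.1234, 0.0256]
tool_rot: [-0.001, -0.001, 1.0, 0.0]
contact_force: [-0.4, -0.4, -0.3]
grip_width: 0.0852
```

Emit:
arm_command(
  targets=[
    {"offset": [0, 0, 0], "rotation": [0, 0, 0], "hand": 0.7},
    {"offset": [0, 0, 0], "rotation": [0, 0, 0], "hand": 0.6},
    {"offset": [0, 0, 0], "rotation": [0, 0, 0], "hand": 0.5},
    {"offset": [0, 0, 0], "rotation": [0, 0, 0], "hand": 0.4},
    {"offset": [0, 0, 0], "rotation": [0, 0, 0], "hand": 0.3},
    {"offset": [0, 0, 0], "rotation": [0, 0, 0], "hand": 0.3},
    {"offset": [0, 0, 0], "rotation": [0, 0, 0], "hand": 0.3},
    {"offset": [0, 0, 0], "rotation": [0, 0, 0], "hand": 0.3},
  ],
)

```text
time_s: 22.33
tool_pos: [0.4442, -0.1246, 0.0279]
tool_rot: [0.001, 0.0, 1.0, -0.0]
contact_force: [-1.4, 2.1, 8.5]
grip_width: 0.0501
```

Emit:
arm_command(
  targets=[
    {"offset": [0, 0, 0], "rotation": [0, 0, 0], "hand": 0.3},
    {"offset": [0, 0, -1], "rotation": [0, 0, 0], "hand": 0.3},
    {"offset": [0, 0, -3], "rotation": [0, 0, 0], "hand": 0.3},
    {"offset": [0, 0, -6], "rotation": [0, 0, 0], "hand": 0.3},
    {"offset": [0, 0, -9], "rotation": [0, 0, 0], "hand": 0.3},
    {"offset": [0, 0, -12], "rotation": [0, 0, 0], "hand": 0.3},
    {"offset": [0, 0, -15], "rotation": [0, 0, 0], "hand": 0.3},
    {"offset": [0, 0, -15], "rotation": [0, 0, 0], "hand": 0.3},
    {"offset": [0, 0, -15], "rotation": [0, 0, 0], "hand": 0.3},
  ],
)

```text
time_s: 23.08
tool_pos: [0.4442, -0.1248, 0.1784]
tool_rot: [0.002, 0.0, 1.0, -0.001]
contact_force: [-0.4, -0.9, -1.5]
grip_width: 0.0498
```

```bash
python3 - <<'E'
from h import *
rel(692,70,176,180)
f=cam("wrist"); im=f["pixels"]
cv2.imwrite("pics/w9.png",cv2.resize(im,(400,300))[...,::-1])
E
```

```text
t 23.08 off [-24.77  19.49   0.31] rot [-0.12  0.27 -0.01] pos [ 444.2 -124.8  178.4] w 49.8 F [-0.4 -0.9 -1.5]
```

View pics/w9.png

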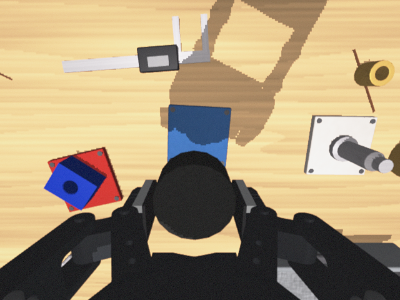

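The pad is held. I'm moving it to the drawer.

Emit:
arm_command(
  targets=[
    {"offset": [-1.8, 1.4, 0], "rotation": [0, 0, 0], "hand": 0.3},
    {"offset": [-4.5, 3.5, 0], "rotation": [0, 0, 0], "hand": 0.3},
    {"offset": [-7.5, 5.9, 0], "rotation": [0, 0, 0], "hand": 0.3},
    {"offset": [-10.5, 8.3, 0], "rotation": [0, 0, 0], "hand": 0.3},
    {"offset": [-13.5, 10.6, 0], "rotation": [0, 0, 0], "hand": 0.3},
    {"offset": [-16.5, 13, 0], "rotation": [0, 0, 0], "hand": 0.3},
    {"offset": [-19.5, 15.4, 0], "rotation": [0, 0, 0], "hand": 0.3},
    {"offset": [-22.5, 17.7, 0], "rotation": [0, 0, 0], "hand": 0.3},
    {"offset": [-24.8, 19.5, 0], "rotation": [0, 0, 0], "hand": 0.3},
    {"offset": [-24.8, 19.5, 0], "rotation": [0, 0, 0], "hand": 0.3},
    {"offset": [-24.8, 19.5, 2], "rotation": [0, 0, 0], "hand": 0.3},
    {"offset": [-24.8, 19.5, 5], "rotation": [0, 0, 0], "hand": 0.3},
  ],
)

```text
time_s: 24.13
tool_pos: [0.6925, 0.0709, 0.1266]
tool_rot: [0.002, -0.0, 1.0, -0.0]
contact_force: [1.2, -0.3, -1.3]
grip_width: 0.0501
```

Emit:
arm_command(
  targets=[
    {"offset": [0, 0, 3], "rotation": [0, 0, 0], "hand": 0.3},
    {"offset": [0, 0, 6], "rotation": [0, 0, 0], "hand": 0.3},
    {"offset": [0, 0, 7.5], "rotation": [0, 0, 0], "hand": 0.3},
    {"offset": [0, 0, 8.1], "rotation": [0, 0, 0], "hand": 0.3},
    {"offset": [0, 0, 8.1], "rotation": [0, 0, 0], "hand": 0.3},
    {"offset": [0, 0, 8.1], "rotation": [0, 0, 0], "hand": 0.3},
    {"offset": [0, 0, 8.1], "rotation": [0, 0, 0], "hand": 0.3},
  ],
)

```text
time_s: 24.72
tool_pos: [0.692, 0.0704, 0.0463]
tool_rot: [0.001, 0.0, 1.0, 0.0]
contact_force: [-0.4, 0.5, -0.0]
grip_width: 0.05
```

Emit:
arm_command(
  targets=[
    {"offset": [0, 0, 0.2], "rotation": [0, 0, 0], "hand": 0.3},
    {"offset": [0, 0, 0.3], "rotation": [0, 0, 0], "hand": 0.3},
    {"offset": [0, 0, 0.3], "rotation": [0, 0, 0], "hand": 0.3},
    {"offset": [0, 0, 0.3], "rotation": [0, 0, 0], "hand": 0.3},
  ],
)

```text
time_s: 25.05
tool_pos: [0.6915, 0.0705, 0.0426]
tool_rot: [0.0, 0.0, 1.0, 0.0]
contact_force: [0.3, -0.7, -0.9]
grip_width: 0.0499
```

Emit:
arm_command(
  targets=[
    {"offset": [0, 0, 0.1], "rotation": [0, 0, 0], "hand": 0.3},
    {"offset": [0, 0, 0.2], "rotation": [0, 0, 0], "hand": 0.3},
    {"offset": [0, 0, 0.2], "rotation": [0, 0, 0], "hand": 0.3},
  ],
)

```text
time_s: 25.3
tool_pos: [0.6914, 0.0705, 0.0401]
tool_rot: [-0.0, 0.0, 1.0, 0.0]
contact_force: [0.0, 0.6, -1.4]
grip_width: 0.0499
```

Emit:
arm_command(
  targets=[
    {"offset": [0, 0, 0.1], "rotation": [0, 0, 0], "hand": 0.3},
    {"offset": [0, 0, 0.1], "rotation": [0, 0, 0], "hand": 0.3},
    {"offset": [0, 0, 0.1], "rotation": [0, 0, 0], "hand": 0.3},
  ],
)

```text
time_s: 25.55
tool_pos: [0.6917, 0.0705, 0.0401]
tool_rot: [0.001, 0.0, 1.0, 0.0]
contact_force: [-1.8, 0.5, 4.5]
grip_width: 0.0499
```

Emit:
arm_command(
  targets=[
    {"offset": [0, 0, 0], "rotation": [0, 0, 0], "hand": 0.7},
    {"offset": [0, 0, 0], "rotation": [0, 0, 0], "hand": 0.9},
    {"offset": [0, 0, 0], "rotation": [0, 0, 0], "hand": 1},
    {"offset": [0, 0, 0], "rotation": [0, 0, 0], "hand": 1},
    {"offset": [0, 0, 0], "rotation": [0, 0, 0], "hand": 1},
    {"offset": [0, 0, -1.5], "rotation": [0, 0, 0], "hand": 1},
    {"offset": [0, 0, -4.5], "rotation": [0, 0, 0], "hand": 1},
    {"offset": [0, 0, -8], "rotation": [0, 0, 0], "hand": 1},
    {"offset": [0, 0, -11.5], "rotation": [0, 0, 0], "hand": 1},
    {"offset": [0, 0, -14], "rotation": [0, 0, 0], "hand": 1},
    {"offset": [0, 0, -14], "rotation": [0, 0, 0], "hand": 1},
    {"offset": [0, 0, -14], "rotation": [0, 0, 0], "hand": 1},
  ],
)

```text
time_s: 26.55
tool_pos: [0.6922, 0.0705, 0.1814]
tool_rot: [0.002, 0.0, 1.0, 0.0]
contact_force: [0.2, 0.0, -0.2]
grip_width: 0.0853
```

```bash
python3 - <<'E'
from h import *
rel(504.5,-285.7,180,54.1)
for n in("wrist",):
    f=cam(n); im=f["pixels"]; cv2.imwrite("pics/w10.png",cv2.resize(im,(400,300))[...,::-1])
E
```

```text
t 26.55 off [ 18.77 -35.62   0.06] rot [  0.26   0.13 125.89] pos [692.2  70.5 181.4] w 85.3 F [ 0.2  0.  -0.2]
```

View pics/w10.png

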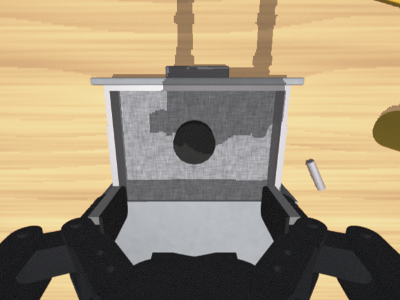

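The pad is parked. Next is the die, with the tool turned to 54°.

Emit:
arm_command(
  targets=[
    {"offset": [1.2, -2.2, 0], "rotation": [0, 0, 5], "hand": 1},
    {"offset": [2.9, -5.4, 0], "rotation": [0, 0, 12], "hand": 1},
    {"offset": [4.5, -8.6, 0], "rotation": [0, 0, 19], "hand": 1},
    {"offset": [6.2, -11.8, 0], "rotation": [0, 0, 26], "hand": 1},
    {"offset": [7.9, -15, 0], "rotation": [0, 0, 33], "hand": 1},
    {"offset": [9.6, -18.2, 0], "rotation": [0, 0, 40], "hand": 1},
    {"offset": [11.3, -21.4, 0], "rotation": [0, 0, 47], "hand": 1},
    {"offset": [13, -24.6, 0], "rotation": [0, 0, 54], "hand": 1},
    {"offset": [14.7, -27.8, 0], "rotation": [0, 0, 61], "hand": 1},
    {"offset": [16.4, -31, 0], "rotation": [0, 0, 68], "hand": 1},
    {"offset": [17.8, -33.8, 0], "rotation": [0, 0, 75], "hand": 1},
    {"offset": [18.8, -35.6, 0], "rotation": [0, 0, 82], "hand": 1},
  ],
)

```text
time_s: 27.6
tool_pos: [0.501, -0.2876, 0.1773]
tool_rot: [-0.002, 0.659, 0.752, -0.0]
contact_force: [0.9, -0.6, 0.2]
grip_width: 0.0855
```

Emit:
arm_command(
  targets=[
    {"offset": [0, 0, 0], "rotation": [0, 0, 7], "hand": 1},
    {"offset": [0, 0, 0], "rotation": [0, 0, 14], "hand": 1},
    {"offset": [0, 0, 0], "rotation": [0, 0, 21], "hand": 1},
    {"offset": [0, 0, 0], "rotation": [0, 0, 28], "hand": 1},
    {"offset": [0, 0, 0], "rotation": [0, 0, 35], "hand": 1},
    {"offset": [0, 0, 0], "rotation": [0, 0, 42], "hand": 1},
    {"offset": [0, 0, 0], "rotation": [0, 0, 43.9], "hand": 1},
    {"offset": [0, 0, 0], "rotation": [0, 0, 43.9], "hand": 1},
    {"offset": [0, 0, 0], "rotation": [0, 0, 43.9], "hand": 1},
  ],
)

```text
time_s: 28.35
tool_pos: [0.5027, -0.285, 0.1778]
tool_rot: [-0.001, 0.89, 0.455, -0.001]
contact_force: [0.3, -0.4, 1.1]
grip_width: 0.0854
```

```bash
python3 - <<'E'
from h import *
rel(504.5,-285.7,24.5,54.1)
f=cam("wrist"); im=f["pixels"]; hsv=cv2.cvtColor(im,cv2.COLOR_RGB2HSV).astype(int); H,S,V=hsv[...,0],hsv[...,1],hsv[...,2]
m=((H>112)&(H<130)&(S>150)&(V>150)).astype(np.uint8)*255; m[320:]=0
c=max(cv2.findContours(m,0,1)[0],key=cv2.contourArea)
w=np.array([ray(f,p[0],.042)*1000 for p in c],np.float32); r=cv2.minAreaRect(w); print(r,"pred px",proj(f,[.5045,-.2857,.042]))
cv2.imwrite("pics/w11.png",cv2.resize(im,(400,300))[...,::-1])
E
```

```text
t 28.35 off [ 0.05  0.22 15.33] rot [-0.16 -0.01  0.07] pos [ 502.7 -285.   177.8] w 85.4 F [ 0.3 -0.4  1.1]
((496.268798828125, -306.061767578125), (19.146577835083008, 33.29742431640625), 54.21824264526367) pred px [313.37643661 229.4532107 ]
```

View pics/w11.png

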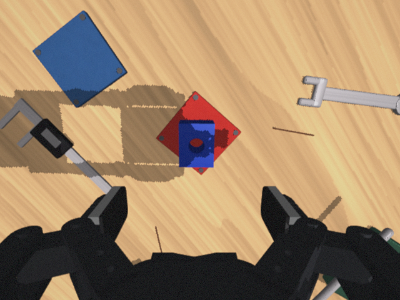

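The die's hole is at about (314,229) against a predicted (313,229), and its edges line up with the jaws. The mask fit only caught the sunlit part, so I'm ignoring it.

Emit:
arm_command(
  targets=[
    {"offset": [0, 0.1, 2], "rotation": [0, 0, 0], "hand": 1},
    {"offset": [0, 0.1, 5], "rotation": [0, 0, 0], "hand": 1},
    {"offset": [0, 0.1, 8], "rotation": [0, 0, 0], "hand": 1},
    {"offset": [0, 0.1, 11], "rotation": [0, 0, 0], "hand": 1},
    {"offset": [0, 0.1, 14], "rotation": [0, 0, 0], "hand": 1},
    {"offset": [0, 0.1, 15], "rotation": [0, 0, 0], "hand": 1},
    {"offset": [0, 0.1, 15.2], "rotation": [0, 0, 0], "hand": 1},
    {"offset": [0, 0.1, 15.2], "rotation": [0, 0, 0], "hand": 1},
  ],
)

```text
time_s: 29.07
tool_pos: [0.5042, -0.2861, 0.0273]
tool_rot: [-0.0, 0.891, 0.455, -0.0]
contact_force: [-0.5, -0.3, 0.7]
grip_width: 0.0854
```

Emit:
arm_command(
  targets=[
    {"offset": [0, 0, 0], "rotation": [0, 0, 0], "hand": 0.7},
    {"offset": [0, 0, 0], "rotation": [0, 0, 0], "hand": 0.6},
    {"offset": [0, 0, 0], "rotation": [0, 0, 0], "hand": 0.5},
    {"offset": [0, 0, 0], "rotation": [0, 0, 0], "hand": 0.4},
    {"offset": [0, 0, 0], "rotation": [0, 0, 0], "hand": 0.3},
    {"offset": [0, 0, 0], "rotation": [0, 0, 0], "hand": 0.2},
    {"offset": [0, 0, 0], "rotation": [0, 0, 0], "hand": 0.2},
    {"offset": [0, 0, 0], "rotation": [0, 0, 0], "hand": 0.2},
    {"offset": [0, 0, 0], "rotation": [0, 0, 0], "hand": 0.2},
  ],
)

```text
time_s: 29.82
tool_pos: [0.5049, -0.2866, 0.029]
tool_rot: [0.001, 0.891, 0.455, 0.001]
contact_force: [0.4, 0.2, 6.2]
grip_width: 0.0427
```

Emit:
arm_command(
  targets=[
    {"offset": [0, 0, 0], "rotation": [0, 0, 0], "hand": 0.2},
    {"offset": [0, 0, -1], "rotation": [0, 0, 0], "hand": 0.2},
    {"offset": [0, 0, -3], "rotation": [0, 0, 0], "hand": 0.2},
    {"offset": [0, 0, -6], "rotation": [0, 0, 0], "hand": 0.2},
    {"offset": [0, 0, -8], "rotation": [0, 0, 0], "hand": 0.2},
    {"offset": [0, 0, -8], "rotation": [0, 0, 0], "hand": 0.2},
    {"offset": [0, 0, -8], "rotation": [0, 0, 0], "hand": 0.2},
  ],
)

```text
time_s: 30.4
tool_pos: [0.5046, -0.2863, 0.1086]
tool_rot: [0.001, 0.891, 0.455, 0.001]
contact_force: [-0.0, -0.0, -1.5]
grip_width: 0.0427
```

```bash
python3 -c "
from h import *
rel(444,-118,106,54.1)"
```

```text
t 30.4 off [ 10.08 -14.78   0.22] rot [ 0.15 -0.   -0.01] pos [ 504.6 -286.3  108.6] w 42.7 F [-0.  -0.  -1.5]
```

Emit:
arm_command(
  targets=[
    {"offset": [1, -1.5, 0], "rotation": [0, 0, 0], "hand": 0.2},
    {"offset": [2.7, -4, 0], "rotation": [0, 0, 0], "hand": 0.2},
    {"offset": [4.7, -6.9, 0], "rotation": [0, 0, 0], "hand": 0.2},
    {"offset": [6.7, -9.8, 0], "rotation": [0, 0, 0], "hand": 0.2},
    {"offset": [8.7, -12.8, 0], "rotation": [0, 0, 0], "hand": 0.2},
    {"offset": [10.1, -14.8, 0], "rotation": [0, 0, 0], "hand": 0.2},
    {"offset": [10.1, -14.8, 0], "rotation": [0, 0, 0], "hand": 0.2},
    {"offset": [10.1, -14.8, 2], "rotation": [0, 0, 0], "hand": 0.2},
    {"offset": [10.1, -14.8, 5], "rotation": [0, 0, 0], "hand": 0.2},
    {"offset": [10.1, -14.8, 7], "rotation": [0, 0, 0], "hand": 0.2},
    {"offset": [10.1, -14.8, 7.4], "rotation": [0, 0, 0], "hand": 0.2},
    {"offset": [10.1, -14.8, 7.4], "rotation": [0, 0, 0], "hand": 0.2},
  ],
)

```text
time_s: 31.4
tool_pos: [0.4422, -0.1171, 0.0316]
tool_rot: [-0.002, 0.891, 0.455, -0.001]
contact_force: [-0.3, -0.3, -2.9]
grip_width: 0.0426
```

Emit:
arm_command(
  targets=[
    {"offset": [0, 0, 0.2], "rotation": [0, 0, 0], "hand": 0.2},
    {"offset": [0, 0, 0.3], "rotation": [0, 0, 0], "hand": 0.2},
    {"offset": [0, 0, 0.3], "rotation": [0, 0, 0], "hand": 0.2},
    {"offset": [0, 0, 0.3], "rotation": [0, 0, 0], "hand": 0.2},
  ],
)

```text
time_s: 31.73
tool_pos: [0.444, -0.1177, 0.0311]
tool_rot: [0.001, 0.891, 0.455, 0.001]
contact_force: [-0.0, -0.3, -2.0]
grip_width: 0.0429
```

Emit:
arm_command(
  targets=[
    {"offset": [0, 0, 0.1], "rotation": [0, 0, 0], "hand": 0.2},
    {"offset": [0, 0, 0.1], "rotation": [0, 0, 0], "hand": 0.2},
    {"offset": [0, 0, 0.1], "rotation": [0, 0, 0], "hand": 0.2},
  ],
)

```text
time_s: 31.98
tool_pos: [0.4437, -0.1175, 0.0295]
tool_rot: [0.0, 0.891, 0.455, 0.0]
contact_force: [-0.1, -0.4, -2.1]
grip_width: 0.0423
```

Emit:
arm_command(
  targets=[
    {"offset": [0, 0, 0.1], "rotation": [0, 0, 0], "hand": 0.2},
    {"offset": [0, 0, 0.1], "rotation": [0, 0, 0], "hand": 0.2},
    {"offset": [0, 0, 0.1], "rotation": [0, 0, 0], "hand": 0.2},
  ],
)

```text
time_s: 32.23
tool_pos: [0.4437, -0.1175, 0.0289]
tool_rot: [0.0, 0.891, 0.455, 0.0]
contact_force: [-1.9, 0.4, 6.6]
grip_width: 0.0426
```

Emit:
arm_command(
  targets=[
    {"offset": [0, 0, 0], "rotation": [0, 0, 0], "hand": 0.6},
    {"offset": [0, 0, 0], "rotation": [0, 0, 0], "hand": 0.8},
    {"offset": [0, 0, 0], "rotation": [0, 0, 0], "hand": 1},
    {"offset": [0, 0, 0], "rotation": [0, 0, 0], "hand": 1},
    {"offset": [0, 0, 0], "rotation": [0, 0, 0], "hand": 1},
    {"offset": [0, 0, -1.5], "rotation": [0, 0, 0], "hand": 1},
    {"offset": [0, 0, -4.5], "rotation": [0, 0, 0], "hand": 1},
    {"offset": [0, 0, -8], "rotation": [0, 0, 0], "hand": 1},
    {"offset": [0, 0, -11.5], "rotation": [0, 0, 0], "hand": 1},
    {"offset": [0, 0, -15], "rotation": [0, 0, 0], "hand": 1},
    {"offset": [0, 0, -15], "rotation": [0, 0, 0], "hand": 1},
    {"offset": [0, 0, -15], "rotation": [0, 0, 0], "hand": 1},
  ],
)

```text
time_s: 33.23
tool_pos: [0.4445, -0.1178, 0.18]
tool_rot: [0.002, 0.891, 0.455, 0.001]
contact_force: [-0.2, 0.1, -0.5]
grip_width: 0.0853
```

```bash
python3 - <<'E'
from h import *
rel(691.7,70.3,179,0)
f=cam("wrist"); cv2.imwrite("pics/w12.png",f["pixels"][120:360,160:480][...,::-1])
E
```

```text
t 33.23 off [29.74  8.99  0.17] rot [ 0.21 -0.18 54.09] pos [ 444.5 -117.8  180. ] w 85.3 F [-0.2  0.1 -0.5]
```

View pics/w12.png

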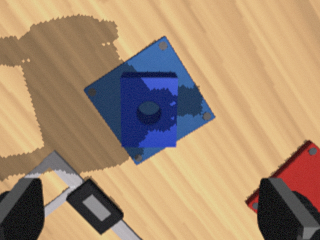

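The die sits centred on the blue plate. That was my 16th view, so the remaining checks are numeric. Back to the pad.

Emit:
arm_command(
  targets=[
    {"offset": [1.8, 0.5, 0], "rotation": [0, 0, 5], "hand": 1},
    {"offset": [5, 1.5, 0], "rotation": [0, 0, 12], "hand": 1},
    {"offset": [8.5, 2.6, 0], "rotation": [0, 0, 19], "hand": 1},
    {"offset": [12, 3.6, 0], "rotation": [0, 0, 26], "hand": 1},
    {"offset": [15.5, 4.7, 0], "rotation": [0, 0, 33], "hand": 1},
    {"offset": [19, 5.7, 0], "rotation": [0, 0, 40], "hand": 1},
    {"offset": [22.5, 6.8, 0], "rotation": [0, 0, 47], "hand": 1},
    {"offset": [26, 7.9, 0], "rotation": [0, 0, 54.1], "hand": 1},
    {"offset": [28.5, 8.6, 0], "rotation": [0, 0, 54.1], "hand": 1},
    {"offset": [29.7, 9, 0], "rotation": [0, 0, 54.1], "hand": 1},
    {"offset": [29.7, 9, 0], "rotation": [0, 0, 54.1], "hand": 1},
    {"offset": [29.7, 9, 0], "rotation": [0, 0, 54.1], "hand": 1},
  ],
)

```text
time_s: 34.28
tool_pos: [0.6897, 0.0706, 0.1753]
tool_rot: [0.0, 1.0, 0.0, -0.002]
contact_force: [-0.5, -0.4, -0.0]
grip_width: 0.0854
```

Emit:
arm_command(
  targets=[
    {"offset": [0, 0, 0], "rotation": [0, 0, 0], "hand": 1},
    {"offset": [0, 0, 0], "rotation": [0, 0, 0], "hand": 1},
    {"offset": [0, 0, 0], "rotation": [0, 0, 0], "hand": 1},
  ],
)

```text
time_s: 34.53
tool_pos: [0.6901, 0.0694, 0.1784]
tool_rot: [0.0, 1.0, -0.001, -0.0]
contact_force: [-0.4, 1.2, 0.2]
grip_width: 0.0858
```

```bash
python3 - <<'E'
from h import *
rel(691.7,70.3,40,0)
f=cam("wrist"); im=f["pixels"]; v=im.max(2)
m=(v<55).astype(np.uint8)*255; m[:60]=0;m[300:]=0; m[:,:220]=0;m[:,420:]=0
m=cv2.morphologyEx(m,cv2.MORPH_OPEN,np.ones((5,5)))
for c in cv2.findContours(m,0,1)[0]:
    if cv2.contourArea(c)>400: b=cv2.boundingRect(c); print(b,cv2.contourArea(c))
print(proj(f,[.6917,.0703,.052]),proj(f,[.6917,.0703,.022]))
E
```

```text
t 34.53 off [ 0.17 -0.09 13.84] rot [ 0.    0.02 -0.07] pos [690.1  69.4 178.4] w 85.8 F [-0.4  1.2  0.2]
(276, 218, 66, 46) 2042.0
[308.85639923 231.0178041 ] [308.96372038 222.03830738]
```

Emit:
arm_command(
  targets=[
    {"offset": [0.1, 0, 2], "rotation": [0, 0, 0], "hand": 1},
    {"offset": [0.1, 0, 5], "rotation": [0, 0, 0], "hand": 1},
    {"offset": [0.1, 0, 8], "rotation": [0, 0, 0], "hand": 1},
    {"offset": [0.1, 0, 11], "rotation": [0, 0, 0], "hand": 1},
    {"offset": [0.1, 0, 13.3], "rotation": [0, 0, 0], "hand": 1},
    {"offset": [0.1, 0, 13.7], "rotation": [0, 0, 0], "hand": 1},
    {"offset": [0.1, 0, 13.7], "rotation": [0, 0, 0], "hand": 1},
    {"offset": [0.1, 0, 13.7], "rotation": [0, 0, 0], "hand": 0.7},
    {"offset": [0.1, 0, 13.7], "rotation": [0, 0, 0], "hand": 0.5},
    {"offset": [0.1, 0, 13.7], "rotation": [0, 0, 0], "hand": 0.3},
    {"offset": [0.1, 0, 13.7], "rotation": [0, 0, 0], "hand": 0.3},
    {"offset": [0.1, 0, 13.7], "rotation": [0, 0, 0], "hand": 0.3},
  ],
)

```text
time_s: 35.58
tool_pos: [0.6932, 0.0703, 0.0442]
tool_rot: [0.0, 1.0, -0.0, 0.003]
contact_force: [-0.1, 0.9, 6.3]
grip_width: 0.0499
```

Emit:
arm_command(
  targets=[
    {"offset": [0, 0, 0], "rotation": [0, 0, 0], "hand": 0.3},
    {"offset": [0, 0, 0], "rotation": [0, 0, 0], "hand": 0.3},
    {"offset": [0, 0, 0], "rotation": [0, 0, 0], "hand": 0.3},
    {"offset": [0, 0, -1], "rotation": [0, 0, 0], "hand": 0.3},
    {"offset": [0, 0, -3], "rotation": [0, 0, 0], "hand": 0.3},
    {"offset": [0, 0, -6], "rotation": [0, 0, 0], "hand": 0.3},
    {"offset": [0, 0, -9], "rotation": [0, 0, 0], "hand": 0.3},
    {"offset": [0, 0, -12], "rotation": [0, 0, 0], "hand": 0.3},
    {"offset": [0, 0, -14], "rotation": [0, 0, 0], "hand": 0.3},
    {"offset": [0, 0, -14], "rotation": [0, 0, 0], "hand": 0.3},
    {"offset": [0, 0, -14], "rotation": [0, 0, 0], "hand": 0.3},
  ],
)

```text
time_s: 36.5
tool_pos: [0.6921, 0.0703, 0.1834]
tool_rot: [-0.0, 1.0, -0.0, 0.002]
contact_force: [0.3, 0.3, -1.0]
grip_width: 0.0494
```

```bash
python3 -c "
from h import *
rel(510,-282,180,0)"
```

```text
t 36.5 off [-18.2   35.24   0.27] rot [-0.   -0.2  -0.01] pos [692.1  70.3 183.4] w 49.4 F [ 0.3  0.3 -1. ]
```

Emit:
arm_command(
  targets=[
    {"offset": [-0.8, 1.5, 0], "rotation": [0, 0, 0], "hand": 0.3},
    {"offset": [-2.2, 4.3, 0], "rotation": [0, 0, 0], "hand": 0.3},
    {"offset": [-4, 7.8, 0], "rotation": [0, 0, 0], "hand": 0.3},
    {"offset": [-5.8, 11.3, 0], "rotation": [0, 0, 0], "hand": 0.3},
    {"offset": [-7.6, 14.8, 0], "rotation": [0, 0, 0], "hand": 0.3},
    {"offset": [-9.4, 18.3, 0], "rotation": [0, 0, 0], "hand": 0.3},
    {"offset": [-11.2, 21.8, 0], "rotation": [0, 0, 0], "hand": 0.3},
    {"offset": [-13, 25.3, 0], "rotation": [0, 0, 0], "hand": 0.3},
    {"offset": [-14.8, 28.7, 0], "rotation": [0, 0, 0], "hand": 0.3},
    {"offset": [-16.6, 32.1, 0], "rotation": [0, 0, 0], "hand": 0.3},
    {"offset": [-17.8, 34.5, 0], "rotation": [0, 0, 0], "hand": 0.3},
    {"offset": [-18.2, 35.2, 0], "rotation": [0, 0, 0], "hand": 0.3},
  ],
)

```text
time_s: 37.5
tool_pos: [0.5067, -0.2848, 0.1796]
tool_rot: [-0.0, 1.0, -0.002, -0.002]
contact_force: [-0.5, -0.5, -1.3]
grip_width: 0.0496
```

Emit:
arm_command(
  targets=[
    {"offset": [0, 0, 0], "rotation": [0, 0, 0], "hand": 0.3},
    {"offset": [0, 0, 2], "rotation": [0, 0, 0], "hand": 0.3},
    {"offset": [0, 0, 5], "rotation": [0, 0, 0], "hand": 0.3},
    {"offset": [0, 0, 8], "rotation": [0, 0, 0], "hand": 0.3},
    {"offset": [0, 0, 11], "rotation": [0, 0, 0], "hand": 0.3},
    {"offset": [0, 0, 13.5], "rotation": [0, 0, 0], "hand": 0.3},
    {"offset": [0, 0, 14.2], "rotation": [0, 0, 0], "hand": 0.3},
    {"offset": [0, 0, 14.2], "rotation": [0, 0, 0], "hand": 0.3},
    {"offset": [0, 0, 14.2], "rotation": [0, 0, 0], "hand": 0.3},
    {"offset": [0, 0, 14.2], "rotation": [0, 0, 0], "hand": 0.3},
  ],
)

```text
time_s: 38.33
tool_pos: [0.5108, -0.2818, 0.0409]
tool_rot: [0.001, 1.0, 0.0, 0.001]
contact_force: [-0.3, -0.0, 0.0]
grip_width: 0.0499
```

```bash
python3 -c "
from h import *
rel(510,-282,32,0)"
```

```text
t 38.33 off [-0.08  0.02  0.89] rot [ 0.09 -0.14  0.03] pos [ 510.8 -281.8   40.9] w 49.9 F [-0.3 -0.   0. ]
```

Emit:
arm_command(
  targets=[
    {"offset": [0, 0, 0.3], "rotation": [0, 0, 0], "hand": 0.3},
    {"offset": [0, 0, 0.6], "rotation": [0, 0, 0], "hand": 0.3},
    {"offset": [0, 0, 0.7], "rotation": [0, 0, 0], "hand": 0.3},
    {"offset": [0, 0, 0.7], "rotation": [0, 0, 0], "hand": 0.3},
    {"offset": [0, 0, 0.7], "rotation": [0, 0, 0], "hand": 0.3},
  ],
)

```text
time_s: 38.75
tool_pos: [0.5095, -0.2817, 0.0324]
tool_rot: [-0.0, 1.0, -0.0, 0.0]
contact_force: [-0.1, -0.4, -1.1]
grip_width: 0.0496
```

Emit:
arm_command(
  targets=[
    {"offset": [0, 0, 0.1], "rotation": [0, 0, 0], "hand": 0.3},
    {"offset": [0, 0, 0.2], "rotation": [0, 0, 0], "hand": 0.3},
    {"offset": [0, 0, 0.2], "rotation": [0, 0, 0], "hand": 0.3},
    {"offset": [0, 0, 0.2], "rotation": [0, 0, 0], "hand": 0.3},
  ],
)

```text
time_s: 39.08
tool_pos: [0.5096, -0.2818, 0.0322]
tool_rot: [0.0, 1.0, -0.0, 0.0]
contact_force: [-4.1, 3.1, 13.5]
grip_width: 0.0497
```

Contact. I'm releasing, going up and moving the arm clear of the scene.

Emit:
arm_command(
  targets=[
    {"offset": [0, 0, -0.1], "rotation": [0, 0, 0], "hand": 0.3},
    {"offset": [0, 0, -0.1], "rotation": [0, 0, 0], "hand": 0.7},
    {"offset": [0, 0, -0.1], "rotation": [0, 0, 0], "hand": 0.9},
    {"offset": [0, 0, -0.1], "rotation": [0, 0, 0], "hand": 1},
    {"offset": [0, 0, -0.1], "rotation": [0, 0, 0], "hand": 1},
    {"offset": [0, 0, -0.1], "rotation": [0, 0, 0], "hand": 1},
    {"offset": [0, 0, -1.5], "rotation": [0, 0, 0], "hand": 1},
    {"offset": [0, 0, -4.5], "rotation": [0, 0, 0], "hand": 1},
    {"offset": [0, 0, -8], "rotation": [0, 0, 0], "hand": 1},
    {"offset": [0, 0, -12], "rotation": [0, 0, 0], "hand": 1},
    {"offset": [0, 0, -16], "rotation": [0, 0, 0], "hand": 1},
    {"offset": [0, 0, -20], "rotation": [0, 0, 0], "hand": 1},
  ],
)

```text
time_s: 40.08
tool_pos: [0.5092, -0.2814, 0.232]
tool_rot: [-0.0, 1.0, -0.0, -0.0]
contact_force: [1.9, -1.0, 0.1]
grip_width: 0.0854
```

Emit:
arm_command(
  targets=[
    {"offset": [-2, 1, 0], "rotation": [0, 0, 0], "hand": 1},
    {"offset": [-5, 2.5, 0], "rotation": [0, 0, 0], "hand": 1},
    {"offset": [-8, 4, 0], "rotation": [0, 0, 0], "hand": 1},
    {"offset": [-11, 5.5, 0], "rotation": [0, 0, 0], "hand": 1},
    {"offset": [-14, 7, 0], "rotation": [0, 0, 0], "hand": 1},
    {"offset": [-17, 8.5, 0], "rotation": [0, 0, 0], "hand": 1},
    {"offset": [-20, 10, 0], "rotation": [0, 0, 0], "hand": 1},
    {"offset": [-22, 11, 0], "rotation": [0, 0, 0], "hand": 1},
    {"offset": [-22, 11, 0], "rotation": [0, 0, 0], "hand": 1},
    {"offset": [-22, 11, 0], "rotation": [0, 0, 0], "hand": 1},
  ],
)

```text
time_s: 40.92
tool_pos: [0.2888, -0.3921, 0.2303]
tool_rot: [-0.0, 1.0, -0.001, 0.0]
contact_force: [1.0, 0.4, 0.1]
grip_width: 0.0856
```

```bash
python3 - <<'E'
from h import *
rel(0,0,0,0)
f=cam("top"); im=f["pixels"]; cv2.imwrite("pics/top_end.png",im[...,::-1]); old=cv2.imread("pics/top0.png")[...,::-1]
hsv=cv2.cvtColor(im,cv2.COLOR_RGB2HSV).astype(int); H,S,V=hsv[...,0],hsv[...,1],hsv[...,2]
C={"blue":(.444,-.118),"yellow":(.489,.326),"white":(.4575,.079),"red":(.51,-.282)}
M={"blue":((H>=116)&(H<130)&(S>150),.042),"red":(V<60,.04),"white":((V<135),.07),"yellow":((V<110),.05)}
for k,(m,z) in M.items():
    u=proj(f,[*C[k],.02]).astype(int); s=np.zeros(V.shape,bool); s[u[1]-16:u[1]+17,u[0]-16:u[0]+17]=1
    cs=cv2.findContours(((m&s)*255).astype(np.uint8),0,1)[0]
    if cs:
        c=max(cs,key=cv2.contourArea); r=cv2.minAreaRect(np.array([ray(f,p[0],z)*1000 for p in c],np.float32))
        print(k,"plate",C[k],"part",np.round(r[0],1),"size",np.round(r[1],1))
b=(slice(135,180),slice(140,185)); print("bottle diff",np.abs(im[b].astype(int)-old[b]).mean())
for n,g in(("yellow",(170,246)),("white",(280,263))):
    a=V[g[1]-18:g[1]+19:2,g[0]-18:g[0]+19:2]; print(n); print("\n".join(" ".join(f"{x:3d}" for x in r) for r in a))
E
```

```text
t 40.92 off [-29.   -39.12  23.03] rot [-0.01 -0.02 -0.17] pos [ 288.8 -392.1  230.3] w 85.6 F [1.  0.4 0.1]
blue plate (0.444, -0.118) part [ 439.  -125.9] size [34.7 38.5]
red plate (0.51, -0.282) part [ 506.9 -276.7] size [44.5 54.2]
white plate (0.4575, 0.079) part [450.8  77.6] size [28.2 28.5]
yellow plate (0.489, 0.326) part [479.1 308.3] size [18.1 40.2]
bottle diff 6.31522633744856
yellow
163 163 161 162 152 134 168 172 171 171 168 164 160 155 155 158 158 157 159
164 165 165 166 170 169 172 172 172 172 173 173 172 170 165 165 155 158 157
167 167 166 169 172 171 169 171 171 167 170 173 173 173 173 172 171 170 167
164 166 165 171 171 169 167 170 171 165 165 160 170 172 173 173 172 173 172
158 158 163 171 170 171 168 158 157 165 170 155 142 167 172 173 173 173 172
160 159 167 170 171 163 125  90  86 112 157 168 128 123 163 173 173 173 174
170 169 170 170 170 130  73  66  78  99 138 171 147  82 132 171 172 174 173
165 166 170 169 170 112  66  78 137 154 161 172 153  76  97 162 173 173 172
156 165 170 170 170 120  69 103 166 172 172 172 143  73  87 158 172 173 172
163 170 171 168
[... 1494 characters left out ...]
 175 174 164 156
173 175 175 174 164 108  76  69  71  71 107 133 156 174 174 175 174 167 163
173 174 175 176 172 135  92  80  81 110 126 137 169 174 175 175 176 165 155
173 174 174 175 175 167 145 118 121 130 138 165 174 175 175 175 174 165 158
172 174 176 175 174 174 174 170 171 170 171 174 175 175 174 175 175 168 160
173 174 175 175 175 175 175 175 175 174 175 174 174 175 175 175 175 172 169
167 172 175 175 175 174 174 175 175 175 174 175 175 175 174 174 174 174 172
123 147 174 174 174 175 175 175 175 175 174 175 175 174 174 165 147 163 173
130 147 164 167 172 173 173 174 173 173 173 173 172 173 173 147 114 149 172
154 158 159 162 165 160 161 160 152 146 146 146 146 151 155 149 138 144 171
```

Fixed thresholds split the parts, because the light on them is uneven. One better numeric check on the pad, die and bottle.

```bash
python3 - <<'E'
from h import *
fs={n:cam(n) for n in("top","side")}
def blob(m,f,box,z,name):
    s=np.zeros_like(m); s[box[1]:box[3],box[0]:box[2]]=1
    c=max(cv2.findContours(((m&s)*255).astype(np.uint8),0,1)[0],key=cv2.contourArea); (u,v),r=cv2.minEnclosingCircle(c); x,y,w,h=cv2.boundingRect(c)
    print(name,(x,y,w,h),"->",np.round(ray(f,(x+w/2-.5,y+h/2-.5),z)*1000,1))
for n,bx in(("top",((418,228,452,264),(349,256,382,290),(140,135,165,165))),("side",((326,138,360,172),(340,185,386,224),(170,330,200,352)))):
    f=fs[n]; im=f["pixels"].astype(int); R,G,B=im[...,0],im[...,1],im[...,2]
    blob((im.max(2)<85),f,bx[0],.03,n+" pad")
    hsv=cv2.cvtColor(f["pixels"],cv2.COLOR_RGB2HSV).astype(int)
    blob((hsv[...,0]>=113)&(hsv[...,0]<130)&(hsv[...,1]>140),f,bx[1],.036,n+" die")
    blob((R>110)&(G<60)&(B<60),f,bx[2],.13,n+" cap now")
    o=cv2.imread(f"pics/{n}0.png")[...,::-1].astype(int); blob((o[...,0]>110)&(o[...,1]<60)&(o[...,2]<60),f,bx[2],.13,n+" cap then")
E
```

```text
top pad (423, 234, 25, 23) -> [ 507.8 -278.6]
top die (351, 256, 30, 30) -> [ 443.7 -118.4]
top cap now (150, 144, 10, 10) -> [680.3 345.7]
top cap then (149, 144, 11, 9) -> [681.3 346.8]
side pad (332, 143, 22, 22) -> [ 507.1 -277.6]
side die (348, 188, 32, 29) -> [ 442.5 -110.1]
side cap now (177, 337, 14, 13) -> [679.9 349.6]
side cap then (177, 337, 14, 12) -> [680.2 348.8]
```

All four parts are within tolerance and the bottle has not moved.

```bash
python3 -c "
from cell import robot
print(robot.state()['time_s']); print(robot.job_done())"
```

```text
41.0667
the job is handed in; nothing more can be done
None
```

All four parts stand on their own plates, and I handed the job in at 41 s of the 122 s allowed. No verdict was reported. The bushing went to the drawer, the punch to white and the bushing to yellow. Then the pad went to the drawer, the die block to blue and the pad to red.

| Part | Plate | Last check |
|---|---|---|
| Die block | blue | Top view put it within about 1 mm of centre. The side view read 8 mm off in y, which I put down to its mask catching the block's side face. |
| Rubber pad | red | About 4–5 mm from centre in both views. |
| Bushing | yellow | Upright and central in the wrist view just after release. |
| Punch | white | Upright, about 2–4 mm from centre in the wrist view just after release. |

- **Oil bottle:** its cap reads within about 1 mm of where it started, in both the top and side views.
- **Robot:** the gripper was open and clear of everything, with no contact force on it.
- **Checks that failed:** the first final measurement used fixed brightness thresholds, and uneven light split the parts into fragments. It showed offsets of about 7–20 mm that I don't trust. I re-measured the pad, die block and bottle, but not the bushing or punch. By then I had used all 16 picture views, so those two rest on the wrist pictures and where the tool released them.

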